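# Weigh out the heaviest insulator bushing and proof-clamp it

### The arm

A 7-joint arm with a two-finger parallel gripper is mounted at the origin on the work surface. World frame = base frame: x ahead of the robot, y to its left, z up, the work surface at z = 0. Lengths are in m, angles in rad, forces in N, time in s.
With the tool pointing down it reaches from about 0.4 to 0.875 m from the base axis. Payload 6.5 kg.
Tool frame: the origin (TCP) lies on the centre line of the jaws, within the pads' length; the fingertips stand 8 mm ahead of it and the grasp point (between the pads) lies 11 mm behind it; z points along the fingers, y is the line along which they close (so a half turn about z gives the same grasp; the last joint's range is limited). The gripper opens to 85 mm and grips with 20 to 120 N. Pads are 22 mm wide; open, the fingers measure 114 mm over their backs; the gripper's body (76 mm by 85 mm) begins 54 mm behind the grasp point. The pads swing forward as they close: fully open they stand 13 mm farther back than shut.
Start: joints at [1.115, 0.536, -0.004, 1.538, 0.003, 1.067, -0.071], TCP at [0.247, -0.601, 0.217] pointing down, gripper open.
Joint ranges: [-2.7, 2.7], [-0.37, 2.16], [-1.27, 1.26], [0.24, 2.4], [-1.31, 4.45], [0.19, 1.91], [-2.76, 2.76]. Speed limits (rad/s): [2.39, 2.39, 3.14, 3.14, 3.14, 3.14, 3.14].

### API

Orientations are given as a unit quaternion [x, y, z, w].
In Python, from workcell import bot, viewer gives the robot as it stands.
- The arm moves only by the tool arm_command, never from a script. Its argument "commands" is a list that holds one entry, the list of rows, each a list of 7 numbers: the finger opening in mm, from 0 to 85.4, then the shift along the world's x, y, z in mm, then the turn, a rotation vector about the world's x, y, z in rad. A call has 1 to 10 rows; each row is the pose to reach, as a shift and turn from the pose commanded when the call began; what a row does not reach only later rows make up. A row lasts 1/10 s, in which the tool goes at most 50 mm and 8.59 degrees, less where a joint would pass 70% of its speed; a pose out of reach is approached as far as the arm can. A call with a gripper value outside its range is refused whole. The fingers move at their own pace and stop on an object; "squeeze" is the grip in N (left out, the last holds). Time passes only in rows, so rows that repeat a pose let the fingers close. It gives the time, the measured TCP pose, the force, the opening and the grip force at its end, in the units of the state.
- bot.observe(): the state, without advancing time (a new reading comes with each control period).
- viewer.get_image(name): name is "side" or "top"; returns a dict with "color" (480x640x3 uint8, red, green, blue), "depth" (480x640 float32, m along the optical axis (not along the pixel's ray), 0 where there is no reading), "mtx" (3x3 intrinsics, pixels), "k1" (the pictures are not rectified: a ray, as slopes to the right and down, at radius r is drawn at 1 + k1 r^2 times it, then the intrinsics apply), "cam_to_world" (4x4, takes a point from camera to world coordinates). Camera axes: x right, y down, z forward; pixel columns grow to the right and rows downward; lengths in m; the calibration is good to about 2 mm. A picture is of the moment at which its call begins.
- bot.job_done(): hands the job in; it is judged then, once.
The state is a dict: "t": time; "q": joint angles; "joint_vel": joint speeds; "joint_torque": joint torques, N m; "tool_pos": TCP position; "tool_rot": TCP orientation; "wrist_force": force on the tool from outside, world axes, zero at the start; "torque": the same for the moment, N m; "gripper_width": finger opening in m; "grip_force": force on a finger pad.
Only numpy, scipy, OpenCV 4.12 (cv2) and the standard library are available. Lean on these libraries where they do the work, as an engineer would, in place of code of your own. Each camera call takes 0.05 s, during which the arm holds its last target. There are 200 camera calls.

### The job

Find the heaviest of the brown-glazed bushings standing on the desk by comparing them two at a time on opposite pans of the balance, with your hand off while it settles (if two are within 3 grams, either may count as the heavier). Then put the heaviest in the cradle of the proof clamp and let go, have the clamp's tension knob turned so that the brass pointer lines up with the black mark, and with both so press the pedal right down to its stop for a moment. At the end the heaviest bushing stands on the middle of the small square steel plate and all the others on the long wooden board, the pointer is still on the mark and the pedal is up; leave the fuse carrier, sealing plier and screwdriver alone.

Things in the scene. Friction and masses are not known exactly. Their poses are not given: they have to be found in the camera images.
- bushing_a: Brown-glazed ceramic bushing; all look alike, 46 mm tall: a square foot flange 44 x 44 x 12 mm that holds most of its weight with a round body 32 mm in diameter (z 12 to 46 mm above the underside) standing on it. Origin: centre of the underside, z up along the bushing. Starts standing on the desk. 2 to 4 are present, the rest absent. Each weighs somewhere from 71 to 119 g, unlike from start to start.
- bushing_b: Brown-glazed ceramic bushing; all look alike, 46 mm tall: a square foot flange 44 x 44 x 12 mm that holds most of its weight with a round body 32 mm in diameter (z 12 to 46 mm above the underside) standing on it. Origin: centre of the underside, z up along the bushing. Starts standing on the desk. 2 to 4 are present, the rest absent. Each weighs somewhere from 71 to 119 g, unlike from start to start.
- bushing_c: Brown-glazed ceramic bushing; all look alike, 46 mm tall: a square foot flange 44 x 44 x 12 mm that holds most of its weight with a round body 32 mm in diameter (z 12 to 46 mm above the underside) standing on it. Origin: centre of the underside, z up along the bushing. Starts standing on the desk. 2 to 4 are present, the rest absent. Each weighs somewhere from 71 to 119 g, unlike from start to start.
- bushing_d: Brown-glazed ceramic bushing; all look alike, 46 mm tall: a square foot flange 44 x 44 x 12 mm that holds most of its weight with a round body 32 mm in diameter (z 12 to 46 mm above the underside) standing on it. Origin: centre of the underside, z up along the bushing. Starts standing on the desk. 2 to 4 are present, the rest absent. Each weighs somewhere from 71 to 119 g, unlike from start to start.
- bushing_e: Brown-glazed ceramic bushing; all look alike, 46 mm tall: a square foot flange 44 x 44 x 12 mm that holds most of its weight with a round body 32 mm in diameter (z 12 to 46 mm above the underside) standing on it. Origin: centre of the underside, z up along the bushing. Starts standing on the desk. 2 to 4 are present, the rest absent. Each weighs somewhere from 71 to 119 g, unlike from start to start.
- balance: Counter balance, fixed to the desk. Origin: centre of the underside of its grey base (100 mm along x, 300 along y, 30 high); a pan stands on each side, 110 mm from its centre along its +y (left) and -y (right). A white dial with a black needle, up to 110 mm high, stands between the pans, 22 to 34 mm behind the centre line (+x).
- pan_left (a joint): Height of the left pan (+y side of the balance) above its level position, m: 0 level, -0.012 fully down, +0.012 fully up. The pans move oppositely and stay level wherever on them a load stands; the heavier pan goes down. 12 g of difference goes to the stop, less in proportion (1 mm per gram); settles in about 2 s.
- pan_left_top (a point): Centre of the upper face of the left pan: a flat brass disc 120 mm in diameter with a rim 3 mm thick standing 7 mm above its upper face, which lies 70 mm above the desk when level. Moves with the pan; axes as the balance.
- pan_right (a joint): Height of the right pan (-y side of the balance) above its level position, m: 0 level, -0.012 fully down, +0.012 fully up. The pans move oppositely and stay level wherever on them a load stands; the heavier pan goes down. 12 g of difference goes to the stop, less in proportion (1 mm per gram); settles in about 2 s.
- pan_right_top (a point): Centre of the upper face of the right pan: a flat brass disc 120 mm in diameter with a rim 3 mm thick standing 7 mm above its upper face, which lies 70 mm above the desk when level. Moves with the pan; axes as the balance.
- clamp: Proof clamp, fixed to the desk. Origin: centre of the underside of its green base plate, 240 mm (x) x 220 mm (y) x 12 mm. In its own frame: cradle at (60, 30) mm, knob axis at (-65, -60), pedal pad at about (-80, 70), gauge along x at y = -83 to -115.
- cradle (a point): Centre of the cradle, on the plate 12 mm above the desk, axes as the clamp; the bushing goes within 20 mm of it in x and y. Anvil face 33 mm to its +y, jaw face 47 mm to its -y; both 50 to 60 mm long in x, tops at most 38 mm above the desk. x ends open: fingers close along x. The pedal moves the jaw 16 mm towards the anvil, up to the bushing; it springs back.
- knob (a joint): Angle of the clamp's tension knob, rad, 0 to 4.0, growing clockwise seen from above; stays where left. Each rad moves the pointer 10 mm along the clamp's +x.
- knob_grip (a point): Point to grip on the knob: on its axis, 97 mm above the desk. The grip is a black upright bar 46 mm long and 14 mm thick, 72 to 104 mm above the desk, on a low round base 72 mm across; at knob angle 0 the bar lies along the clamp's x. This point turns with the knob: its x axis runs along the bar. Easy to turn (0.03 N m).
- pointer_tip (a point): Tip of the brass pointer of the tension gauge, a 3 mm wide needle 39 mm above the desk; it slides along the clamp's x as the knob is turned.
- mark: Black set mark, a 3 mm wide upright tab beside the pointer's path, axes as the clamp; origin in the middle of its top edge nearest the pointer, 39 mm above the desk. The pointer is on the mark when its tip has the same x in the clamp's frame, within 3 mm. Where the mark stands differs from start to start.
- pedal (a joint): Angle of the spring pedal, rad: 0 up (rest), 0.30 at its stop; it springs up when let go. About 4 N at the pad to start it, 8 N at the stop. Down means over 0.265.
- pedal_pad (a point): Centre of the upper face of the pedal's black rubber pad, 34 x 44 mm, on a lever hinged 80 mm away on its +x side (hinge axis along the clamp's y, 24 mm above the desk). At rest about 53 mm above the desk and sloping 0.3 rad down towards the hinge (+x); at the stop level, 30 mm above the desk, having moved 4 mm towards -x and 23 mm down.
- board: Long flat wooden board for the rest, fixed to the desk, 240 mm (x) x 120 mm (y) x 4 mm, without walls. Origin: centre of its underside.
- plate: Small square dark steel plate for the heaviest bushing, fixed to the desk beside the board, 80 x 80 x 4 mm, without walls. Origin: centre of its underside.
- plate_top (a point): Centre of the upper face of the steel plate, 4 mm above the desk; the heaviest bushing's centre goes within 20 mm of it.
- fuse_carrier: Black bakelite fuse carrier, about 112 x 35 x 46 mm, a bystander: leave alone.
- plier: Steel sealing plier, about 160 mm long, lying flat, a bystander: leave alone. Origin at its head.
- screwdriver: Stubby red-handled screwdriver, 130 mm long, lying flat, a bystander: leave alone.
There are look-alikes about, which are no part of the job. What is shaped like the bushing_b but green is not meant.

How it is judged:
On the way, in this order (a step that is already met when the one before it is completed fails the run):
1. two bushings rest on opposite pans with the gripper touching nothing (((horizontal distance between bushing_a and pan_left_top below 0.062 m and z of bushing_a in the frame of pan_left_top between -0.006 and 0.055 m) or (horizontal distance between bushing_b and pan_left_top below 0.062 m and z of bushing_b in the frame of pan_left_top between -0.006 and 0.055 m) or (horizontal distance between bushing_c and pan_left_top below 0.062 m and z of bushing_c in the frame of pan_left_top between -0.006 and 0.055 m) or (horizontal distance between bushing_d and pan_left_top below 0.062 m and z of bushing_d in the frame of pan_left_top between -0.006 and 0.055 m) or (horizontal distance between bushing_e and pan_left_top below 0.062 m and z of bushing_e in the frame of pan_left_top between -0.006 and 0.055 m)) and ((horizontal distance between bushing_a and pan_right_top below 0.062 m and z of bushing_a in the frame of pan_right_top between -0.006 and 0.055 m) or (horizontal distance between bushing_b and pan_right_top below 0.062 m and z of bushing_b in the frame of pan_right_top between -0.006 and 0.055 m) or (horizontal distance between bushing_c and pan_right_top below 0.062 m and z of bushing_c in the frame of pan_right_top between -0.006 and 0.055 m) or (horizontal distance between bushing_d and pan_right_top below 0.062 m and z of bushing_d in the frame of pan_right_top between -0.006 and 0.055 m) or (horizontal distance between bushing_e and pan_right_top below 0.062 m and z of bushing_e in the frame of pan_right_top between -0.006 and 0.055 m)) and contact force between the fingers and anything else below 0.5 N and linear speed of each of bushing_a, bushing_b, bushing_c, bushing_d, bushing_e below 0.02 m/s), for 0.3 s.
2. the heaviest bushing (judged against those already on the board, 3 g being let pass) rests released in the clamp's cradle (((x of bushing_a in the frame of cradle between -0.02 and 0.02 m and y of bushing_a in the frame of cradle between -0.02 and 0.02 m and z of bushing_a in the frame of cradle between -0.006 and 0.06 m) or (x of bushing_b in the frame of cradle between -0.02 and 0.02 m and y of bushing_b in the frame of cradle between -0.02 and 0.02 m and z of bushing_b in the frame of cradle between -0.006 and 0.06 m) or (x of bushing_c in the frame of cradle between -0.02 and 0.02 m and y of bushing_c in the frame of cradle between -0.02 and 0.02 m and z of bushing_c in the frame of cradle between -0.006 and 0.06 m) or (x of bushing_d in the frame of cradle between -0.02 and 0.02 m and y of bushing_d in the frame of cradle between -0.02 and 0.02 m and z of bushing_d in the frame of cradle between -0.006 and 0.06 m) or (x of bushing_e in the frame of cradle between -0.02 and 0.02 m and y of bushing_e in the frame of cradle between -0.02 and 0.02 m and z of bushing_e in the frame of cradle between -0.006 and 0.06 m)) and ((contact force between any of bushing_a, bushing_b, bushing_c, bushing_d, bushing_e and clamp above 0.66 N and (contact force between bushing_a and clamp above 0.66 N or contact force between bushing_a and board below 0.77 N) and (contact force between bushing_b and clamp above 0.66 N or contact force between bushing_b and board below 0.77 N) and (contact force between bushing_c and clamp above 0.66 N or contact force between bushing_c and board below 0.77 N) and (contact force between bushing_d and clamp above 0.66 N or contact force between bushing_d and board below 0.77 N) and (contact force between bushing_e and clamp above 0.66 N or contact force between bushing_e and board below 0.77 N)) or (contact force between any of bushing_a, bushing_b, bushing_c, bushing_d, bushing_e and clamp above 0.74 N and (contact force between bushing_a and clamp above 0.74 N or contact force between bushing_a and board below 0.85 N) and (contact force between bushing_b and clamp above 0.74 N or contact force between bushing_b and board below 0.85 N) and (contact force between bushing_c and clamp above 0.74 N or contact force between bushing_c and board below 0.85 N) and (contact force between bushing_d and clamp above 0.74 N or contact force between bushing_d and board below 0.85 N) and (contact force between bushing_e and clamp above 0.74 N or contact force between bushing_e and board below 0.85 N)) or (contact force between any of bushing_a, bushing_b, bushing_c, bushing_d, bushing_e and clamp above 0.82 N and (contact force between bushing_a and clamp above 0.82 N or contact force between bushing_a and board below 0.93 N) and (contact force between bushing_b and clamp above 0.82 N or contact force between bushing_b and board below 0.93 N) and (contact force between bushing_c and clamp above 0.82 N or contact force between bushing_c and board below 0.93 N) and (contact force between bushing_d and clamp above 0.82 N or contact force between bushing_d and board below 0.93 N) and (contact force between bushing_e and clamp above 0.82 N or contact force between bushing_e and board below 0.93 N)) or (contact force between any of bushing_a, bushing_b, bushing_c, bushing_d, bushing_e and clamp above 0.9 N and (contact force between bushing_a and clamp above 0.9 N or contact force between bushing_a and board below 1.01 N) and (contact force between bushing_b and clamp above 0.9 N or contact force between bushing_b and board below 1.01 N) and (contact force between bushing_c and clamp above 0.9 N or contact force between bushing_c and board below 1.01 N) and (contact force between bushing_d and clamp above 0.9 N or contact force between bushing_d and board below 1.01 N) and (contact force between bushing_e and clamp above 0.9 N or contact force between bushing_e and board below 1.01 N)) or (contact force between any of bushing_a, bushing_b, bushing_c, bushing_d, bushing_e and clamp above 0.98 N and (contact force between bushing_a and clamp above 0.98 N or contact force between bushing_a and board below 1.09 N) and (contact force between bushing_b and clamp above 0.98 N or contact force between bushing_b and board below 1.09 N) and (contact force between bushing_c and clamp above 0.98 N or contact force between bushing_c and board below 1.09 N) and (contact force between bushing_d and clamp above 0.98 N or contact force between bushing_d and board below 1.09 N) and (contact force between bushing_e and clamp above 0.98 N or contact force between bushing_e and board below 1.09 N)) or (contact force between any of bushing_a, bushing_b, bushing_c, bushing_d, bushing_e and clamp above 1.06 N and (contact force between bushing_a and clamp above 1.06 N or contact force between bushing_a and board below 1.17 N) and (contact force between bushing_b and clamp above 1.06 N or contact force between bushing_b and board below 1.17 N) and (contact force between bushing_c and clamp above 1.06 N or contact force between bushing_c and board below 1.17 N) and (contact force between bushing_d and clamp above 1.06 N or contact force between bushing_d and board below 1.17 N) and (contact force between bushing_e and clamp above 1.06 N or contact force between bushing_e and board below 1.17 N)) or (contact force between any of bushing_a, bushing_b, bushing_c, bushing_d, bushing_e and clamp above 1.14 N and (contact force between bushing_a and clamp above 1.14 N or contact force between bushing_a and board below 1.25 N) and (contact force between bushing_b and clamp above 1.14 N or contact force between bushing_b and board below 1.25 N) and (contact force between bushing_c and clamp above 1.14 N or contact force between bushing_c and board below 1.25 N) and (contact force between bushing_d and clamp above 1.14 N or contact force between bushing_d and board below 1.25 N) and (contact force between bushing_e and clamp above 1.14 N or contact force between bushing_e and board below 1.25 N))) and contact force between the fingers and anything else below 0.5 N and linear speed of each of bushing_a, bushing_b, bushing_c, bushing_d, bushing_e below 0.02 m/s), for 0.2 s.
3. the pedal is pressed to its stop with a bushing in the cradle and the pointer on the mark (((x of bushing_a in the frame of cradle between -0.02 and 0.02 m and y of bushing_a in the frame of cradle between -0.02 and 0.02 m and z of bushing_a in the frame of cradle between -0.006 and 0.06 m) or (x of bushing_b in the frame of cradle between -0.02 and 0.02 m and y of bushing_b in the frame of cradle between -0.02 and 0.02 m and z of bushing_b in the frame of cradle between -0.006 and 0.06 m) or (x of bushing_c in the frame of cradle between -0.02 and 0.02 m and y of bushing_c in the frame of cradle between -0.02 and 0.02 m and z of bushing_c in the frame of cradle between -0.006 and 0.06 m) or (x of bushing_d in the frame of cradle between -0.02 and 0.02 m and y of bushing_d in the frame of cradle between -0.02 and 0.02 m and z of bushing_d in the frame of cradle between -0.006 and 0.06 m) or (x of bushing_e in the frame of cradle between -0.02 and 0.02 m and y of bushing_e in the frame of cradle between -0.02 and 0.02 m and z of bushing_e in the frame of cradle between -0.006 and 0.06 m)) and x of pointer_tip in the frame of mark between -0.003 and 0.003 m and value of joint pedal above 0.265 rad), for 0.2 s.
At the end, for the whole second after the job is handed in: The heaviest bushing rests within 22 mm of the plate's centre, every other one on the wooden board, judged by how hard each presses on its support, a mistake under 3 g being let pass; the pointer is within 3 mm of the mark; the pedal is up (under 0.05 rad) (((horizontal distance between bushing_a and plate_top below 0.022 m and z of bushing_a in the frame of plate_top between -0.004 and 0.03 m) or (x of bushing_a in the frame of board between -0.118 and 0.118 m and y of bushing_a in the frame of board between -0.058 and 0.058 m and z of bushing_a in the frame of board between -0.006 and 0.06 m)) and ((horizontal distance between bushing_b and plate_top below 0.022 m and z of bushing_b in the frame of plate_top between -0.004 and 0.03 m) or (x of bushing_b in the frame of board between -0.118 and 0.118 m and y of bushing_b in the frame of board between -0.058 and 0.058 m and z of bushing_b in the frame of board between -0.006 and 0.06 m)) and ((horizontal distance between bushing_c and plate_top below 0.022 m and z of bushing_c in the frame of plate_top between -0.004 and 0.03 m) or (x of bushing_c in the frame of board between -0.118 and 0.118 m and y of bushing_c in the frame of board between -0.058 and 0.058 m and z of bushing_c in the frame of board between -0.006 and 0.06 m)) and ((horizontal distance between bushing_d and plate_top below 0.022 m and z of bushing_d in the frame of plate_top between -0.004 and 0.03 m) or (x of bushing_d in the frame of board between -0.118 and 0.118 m and y of bushing_d in the frame of board between -0.058 and 0.058 m and z of bushing_d in the frame of board between -0.006 and 0.06 m)) and ((horizontal distance between bushing_e and plate_top below 0.022 m and z of bushing_e in the frame of plate_top between -0.004 and 0.03 m) or (x of bushing_e in the frame of board between -0.118 and 0.118 m and y of bushing_e in the frame of board between -0.058 and 0.058 m and z of bushing_e in the frame of board between -0.006 and 0.06 m)) and ((contact force between any of bushing_a, bushing_b, bushing_c, bushing_d, bushing_e and plate above 0.66 N and (contact force between bushing_a and plate above 0.66 N or contact force between bushing_a and board below 0.77 N) and (contact force between bushing_b and plate above 0.66 N or contact force between bushing_b and board below 0.77 N) and (contact force between bushing_c and plate above 0.66 N or contact force between bushing_c and board below 0.77 N) and (contact force between bushing_d and plate above 0.66 N or contact force between bushing_d and board below 0.77 N) and (contact force between bushing_e and plate above 0.66 N or contact force between bushing_e and board below 0.77 N)) or (contact force between any of bushing_a, bushing_b, bushing_c, bushing_d, bushing_e and plate above 0.74 N and (contact force between bushing_a and plate above 0.74 N or contact force between bushing_a and board below 0.85 N) and (contact force between bushing_b and plate above 0.74 N or contact force between bushing_b and board below 0.85 N) and (contact force between bushing_c and plate above 0.74 N or contact force between bushing_c and board below 0.85 N) and (contact force between bushing_d and plate above 0.74 N or contact force between bushing_d and board below 0.85 N) and (contact force between bushing_e and plate above 0.74 N or contact force between bushing_e and board below 0.85 N)) or (contact force between any of bushing_a, bushing_b, bushing_c, bushing_d, bushing_e and plate above 0.82 N and (contact force between bushing_a and plate above 0.82 N or contact force between bushing_a and board below 0.93 N) and (contact force between bushing_b and plate above 0.82 N or contact force between bushing_b and board below 0.93 N) and (contact force between bushing_c and plate above 0.82 N or contact force between bushing_c and board below 0.93 N) and (contact force between bushing_d and plate above 0.82 N or contact force between bushing_d and board below 0.93 N) and (contact force between bushing_e and plate above 0.82 N or contact force between bushing_e and board below 0.93 N)) or (contact force between any of bushing_a, bushing_b, bushing_c, bushing_d, bushing_e and plate above 0.9 N and (contact force between bushing_a and plate above 0.9 N or contact force between bushing_a and board below 1.01 N) and (contact force between bushing_b and plate above 0.9 N or contact force between bushing_b and board below 1.01 N) and (contact force between bushing_c and plate above 0.9 N or contact force between bushing_c and board below 1.01 N) and (contact force between bushing_d and plate above 0.9 N or contact force between bushing_d and board below 1.01 N) and (contact force between bushing_e and plate above 0.9 N or contact force between bushing_e and board below 1.01 N)) or (contact force between any of bushing_a, bushing_b, bushing_c, bushing_d, bushing_e and plate above 0.98 N and (contact force between bushing_a and plate above 0.98 N or contact force between bushing_a and board below 1.09 N) and (contact force between bushing_b and plate above 0.98 N or contact force between bushing_b and board below 1.09 N) and (contact force between bushing_c and plate above 0.98 N or contact force between bushing_c and board below 1.09 N) and (contact force between bushing_d and plate above 0.98 N or contact force between bushing_d and board below 1.09 N) and (contact force between bushing_e and plate above 0.98 N or contact force between bushing_e and board below 1.09 N)) or (contact force between any of bushing_a, bushing_b, bushing_c, bushing_d, bushing_e and plate above 1.06 N and (contact force between bushing_a and plate above 1.06 N or contact force between bushing_a and board below 1.17 N) and (contact force between bushing_b and plate above 1.06 N or contact force between bushing_b and board below 1.17 N) and (contact force between bushing_c and plate above 1.06 N or contact force between bushing_c and board below 1.17 N) and (contact force between bushing_d and plate above 1.06 N or contact force between bushing_d and board below 1.17 N) and (contact force between bushing_e and plate above 1.06 N or contact force between bushing_e and board below 1.17 N)) or (contact force between any of bushing_a, bushing_b, bushing_c, bushing_d, bushing_e and plate above 1.14 N and (contact force between bushing_a and plate above 1.14 N or contact force between bushing_a and board below 1.25 N) and (contact force between bushing_b and plate above 1.14 N or contact force between bushing_b and board below 1.25 N) and (contact force between bushing_c and plate above 1.14 N or contact force between bushing_c and board below 1.25 N) and (contact force between bushing_d and plate above 1.14 N or contact force between bushing_d and board below 1.25 N) and (contact force between bushing_e and plate above 1.14 N or contact force between bushing_e and board below 1.25 N))) and x of pointer_tip in the frame of mark between -0.003 and 0.003 m and value of joint pedal below 0.05 rad and linear speed of each of bushing_a, bushing_b, bushing_c, bushing_d, bushing_e below 0.02 m/s); the robot touches nothing.
It fails at once if the fuse carrier is moved more than 30 mm (distance of fuse_carrier from where it was at the start of the episode above 0.03 m).
It fails at once if the plier is moved more than 30 mm (distance of plier from where it was at the start of the episode above 0.03 m).
It fails at once if the screwdriver is moved more than 30 mm (distance of screwdriver from where it was at the start of the episode above 0.03 m).
Of bushing_a, bushing_b, bushing_c, bushing_d, bushing_e only 2 to 4 are there at a start; the rules pass over those that are not, and their reading is None.
At some moment in a run one of bushing_a, bushing_b, bushing_c, bushing_d, bushing_e may be knocked a few centimetres aside while the robot is not near it.
Once in a run the grip may slacken for a moment while it holds something.
It also fails if it takes over 210 s, if anything falls off the work surface, if the arm or the gripper's body presses on something with over 40 N, if the wrist force passes 120 N, or if a joint passes its speed limit or range.

## Working session

There is one attempt and no reset: what is moved stays moved. The work goes in short steps, Python scripts to look and compute and a tool call to move; the robot and the scene stay as the last step left them, time stands still between calls to the robot, and variables do not carry over. Pictures are saved under pics/ and viewed, at most 14 in all, crops included, and the job is handed in when it is done.

Besides the shell and the picture viewer there is one more tool, called after "Call:" as name(argument=value, ...), one argument or row to a line, values as JSON. arm_command: Moves the arm, as the interface text tells. Its arguments: {"type":"object","properties":{"commands":{"type":"array","items":{"type":"array","items":{"type":"array","items":{"type":"number"}}}},"squeeze":{"type":"number"}},"required":["commands"]}

```bash
ls; mkdir -p pics; cat > h.py <<'E'
import numpy as np, cv2
from workcell import bot, viewer
def grab(n,save=None):
    im=viewer.get_image(n)
    if save: cv2.imwrite(f'pics/{save}.png',im['color'][:,:,::-1])
    return im
def rays(im,uv):
    uv=np.asarray(uv,float).reshape(-1,2);K=im['mtx']
    d=(uv-[K[0,2],K[1,2]])/[K[0,0],K[1,1]]
    s=d.copy()
    for _ in range(20): s=d/(1+im['k1']*(s**2).sum(1,keepdims=True))
    T=im['cam_to_world']
    r=np.c_[s,np.ones(len(s))]
    return T[:3,3],r@T[:3,:3].T
def onplane(im,uv,z):
    o,r=rays(im,uv); return o+r*((z-o[2])/r[:,2])[:,None]
def cloud(im):
    v,u=np.mgrid[0:480,0:640]
    o,r=rays(im,np.c_[u.ravel(),v.ravel()])
    P=o+r*im['depth'].reshape(-1,1)
    P[im['depth'].ravel()==0]=np.nan
    return P.reshape(480,640,3)
E
python3 - <<'E'
from h import *
for n in('side','top'):
    im=grab(n,n+'0'); print(n,im['mtx'].round(1).tolist(),im['k1'],im['cam_to_world'].round(3).tolist())
s=bot.observe();print(s['t'],s['tool_pos'],s['tool_rot'],s['wrist_force'])
E
```

```text
pics
side [[469.8, 0.0, 320.4], [0.0, 469.8, 240.1], [0.0, 0.0, 1.0]] -0.03371707004675694 [[-0.92, -0.269, 0.286, 0.212], [-0.393, 0.635, -0.665, 0.838], [-0.002, -0.724, -0.69, 0.952], [0.0, 0.0, 0.0, 1.0]]
top [[464.8, 0.0, 324.2], [0.0, 464.8, 241.8], [0.0, 0.0, 1.0]] -0.04743891854778158 [[-0.02, -0.997, 0.074, 0.473], [-1.0, 0.019, -0.022, 0.0], [0.02, -0.074, -0.997, 1.064], [0.0, 0.0, 0.0, 1.0]]
0.1 [ 0.24672153 -0.60069626  0.21668927] [ 9.81063182e-01  1.93686290e-01 -2.32672523e-04 -7.74630700e-04] [-0.25192691  0.13574848 -0.01528382]
```

View pics/top0.png

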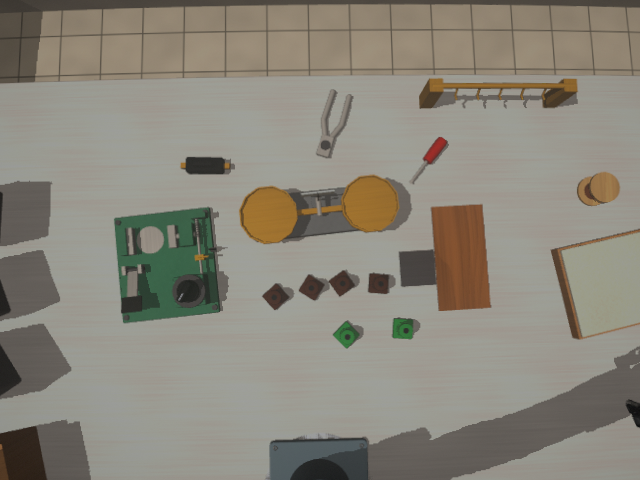

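View pics/side0.png

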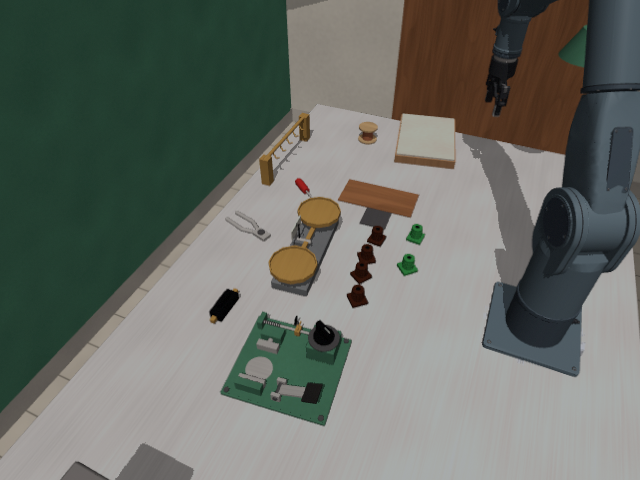

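```bash
cat > m.py <<'E'
from h import *
def brown(im):
    P=cloud(im);hsv=cv2.cvtColor(im['color'],cv2.COLOR_RGB2HSV)
    h,s,v=[hsv[...,i].astype(int) for i in range(3)]
    m=((h<15)|(h>170))&(s>90)&(v<90)&(P[...,2]>.006)&(P[...,2]<.16)
    m=cv2.morphologyEx(m.astype(np.uint8),cv2.MORPH_OPEN,np.ones((3,3)))
    n,l,st,c=cv2.connectedComponentsWithStats(m)
    out=[]
    for i in range(1,n):
        if st[i,4]<120: continue
        Q=P[l==i]; zt=np.nanpercentile(Q[:,2],95); 
        sel=(l==i)&(P[...,2]>zt-.006); tc=np.nanmean(P[sel],0)
        cn=cv2.findContours((l==i).astype(np.uint8),0,2)[0][0]
        out.append((c[i].round(0),st[i,4],tc.round(4),round(float(zt),4),cv2.minAreaRect(cn)[2]))
    return out
E
python3 - <<'E'
from m import *
im=grab('top');P=cloud(im)
for b in brown(im): print('br',b)
hsv=cv2.cvtColor(im['color'],cv2.COLOR_RGB2HSV)
def rect(lo,hi,z,name,roi,k=5):
    m=cv2.inRange(hsv,lo,hi);r=np.zeros_like(m);r[roi[1]:roi[3],roi[0]:roi[2]]=1;m*=r
    m=cv2.morphologyEx(m,cv2.MORPH_CLOSE,np.ones((k,k)));m=cv2.morphologyEx(m,cv2.MORPH_OPEN,np.ones((3,3)))
    cn=max(cv2.findContours(m,0,2)[0],key=cv2.contourArea)
    q=onplane(im,cn[:,0],z)[:,:2].astype(np.float32)
    (c,wh,a)=cv2.minAreaRect(q); b=np.array(cv2.boxPoints((c,wh,a)))
    print(name,np.round(c,4),np.round(wh,4),round(a,1),b.round(3).tolist())
print('sample',[hsv[p].tolist() for p in[(250,460),(268,417),(220,120),(212,265),(250,400-190)]])
rect((5,100,60),(20,255,200),.004,'board',(425,195,500,320))
rect((0,0,20),(180,90,90),.004,'plate',(395,245,434,292))
rect((60,80,30),(95,255,200),.012,'clamp',(105,195,230,330),15)
rect((12,120,100),(30,255,255),.077,'panL',(230,180,300,250))
rect((12,120,100),(30,255,255),.077,'panR',(342,170,405,240))
for n,c in(('panL',(225,265)),('panR',(195,375)),('cr',(239,150)),('pad',(304,132))): print(n,P[c[0]-3:c[0]+4,c[1]-3:c[1]+4].reshape(-1,3).mean(0).round(4))
c=cv2.resize(im['color'][195:335,105:235],None,fx=4.2,fy=4.2,interpolation=cv2.INTER_CUBIC);cv2.imwrite('pics/clampt.png',c[:,:,::-1])
im=grab('side');c=cv2.resize(im['color'][300:420,215:365],None,fx=4.5,fy=4.5,interpolation=cv2.INTER_CUBIC);cv2.imwrite('pics/clamps.png',c[:,:,::-1])
for b in brown(im): print('side',b)
E
```

```text
br (array([562., 280.]), np.int32(253), array([ 0.4434, -0.5674,  0.0249]), 0.0276, 75.96376037597656)
br (array([ 19., 459.]), np.int32(1404), array([0.1033, 0.6337, 0.1191]), 0.1202, 90.0)
sample [[12, 159, 117], [10, 22, 70], [70, 90, 85], [18, 178, 159], [66, 58, 66]]
board [ 0.5106 -0.3358] [0.2387 0.1195] 2.3 [[0.3889999985694885, -0.2809999883174896], [0.39399999380111694, -0.4000000059604645], [0.6320000290870667, -0.39100000262260437], [0.6269999742507935, -0.2709999978542328]]
plate [ 0.4883 -0.2334] [0.0768 0.0802] 88.7 [[0.44699999690055847, -0.2709999978542328], [0.527999997138977, -0.27300000190734863], [0.5289999842643738, -0.19599999487400055], [0.4490000009536743, -0.1940000057220459]]
clamp [0.5061 0.3363] [0.236  0.2166] 5.3 [[0.3790000081062317, 0.43299999833106995], [0.39899998903274536, 0.21799999475479126], [0.6340000033378601, 0.23899999260902405], [0.6140000224113464, 0.45500001311302185]]
panL [0.607  0.0976] [0.1214 0.1215] 65.3 [[0.5260000228881836, 0.06800000369548798], [0.6370000243186951, 0.017000000923871994], [0.6880000233650208, 0.12700000405311584],
[... 179 characters left out ...]
6899999976158142, -0.06199999898672104], [0.5680000185966492, -0.05999999865889549]]
panL [0.5847 0.1048 0.0705]
panR [nan nan nan]
cr [nan nan nan]
pad [0.4206 0.3959 0.0537]
side (array([445.,  54.]), np.int32(2997), array([ 0.5334, -1.3748,  0.1526]), 0.1518, 8.583621978759766)
side (array([547.,  72.]), np.int32(2154), array([ 0.1303, -1.3742,  0.1493]), 0.1461, 10.007980346679688)
side (array([376., 236.]), np.int32(220), array([ 0.4543, -0.138 ,  0.0455]), 0.0472, 24.443954467773438)
side (array([363., 264.]), np.int32(479), array([ 0.4523, -0.0143,  0.0456]), 0.0474, 20.2248592376709)
side (array([357., 296.]), np.int32(274), array([0.4299, 0.0946, 0.0455]), 0.0472, 75.96376037597656)
```

View pics/clampt.png

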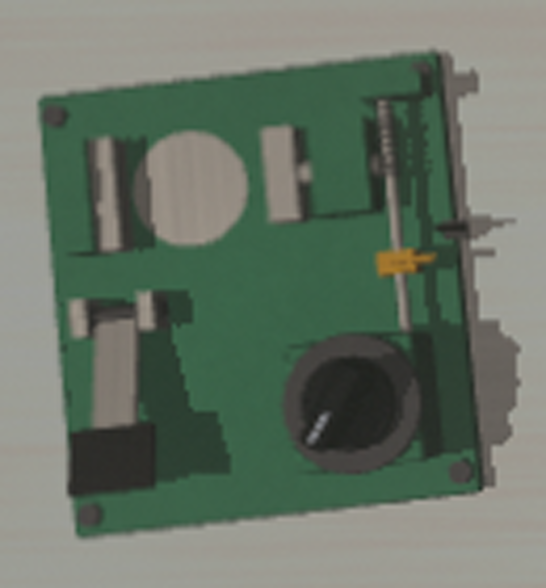

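View pics/clamps.png

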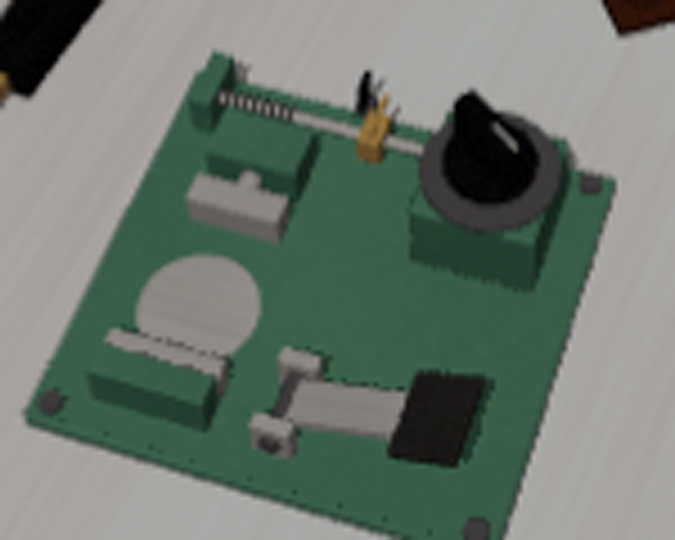

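```bash
cat > m.py <<'E'
from h import *
def brown(im,roi=None):
    P=cloud(im);hsv=cv2.cvtColor(im['color'],cv2.COLOR_RGB2HSV)
    h,s,v=[hsv[...,i].astype(int) for i in range(3)]
    m=((h<15)|(h>165))&(s>60)&(v<100)&(v>10)
    if roi: r=np.zeros_like(m);r[roi[1]:roi[3],roi[0]:roi[2]]=1;m=m&r
    m=cv2.morphologyEx(m.astype(np.uint8),cv2.MORPH_CLOSE,np.ones((3,3)))
    m=cv2.morphologyEx(m,cv2.MORPH_OPEN,np.ones((3,3)))
    n,l,st,c=cv2.connectedComponentsWithStats(m)
    out=[]
    for i in range(1,n):
        if st[i,4]<120: continue
        Q=P[l==i]; zt=np.nanpercentile(Q[:,2],95)
        sel=(l==i)&(P[...,2]>zt-.006); tc=np.nanmean(P[sel],0)
        cn=max(cv2.findContours((l==i).astype(np.uint8),0,2)[0],key=cv2.contourArea)
        out.append((c[i].round(0).tolist(),int(st[i,4]),tc.round(4).tolist(),round(float(zt),4),round(cv2.minAreaRect(cn)[2]),int(sel.sum())))
    return out
E
python3 - <<'E'
from m import *
im=grab('top');P=cloud(im)
for b in brown(im,(180,120,440,360)): print('br',b)
hsv=cv2.cvtColor(im['color'],cv2.COLOR_RGB2HSV)
print([hsv[p].tolist() for p in[(296,276),(287,311),(283,342),(283,379)]], np.isnan(P[...,2]).mean())
print('pm',onplane(im,[(212.6,249.05),(207.4,256.7)],.039).round(4))
r=P[200:265,195:235]; 
im=grab('side')
for b in brown(im,(320,200,400,330)): print('side',b)
E
```

```text
br ([341.0, 283.0], 306, [0.4577, -0.0601, 0.0459], 0.0479, 54, 141)
br ([378.0, 283.0], 326, [0.4549, -0.1435, 0.0457], 0.0478, 90, 145)
br ([311.0, 287.0], 308, [0.4491, 0.0082, 0.0463], 0.0483, 32, 140)
br ([275.0, 296.0], 302, [0.4305, 0.0895, 0.0459], 0.0479, 45, 142)
[[8, 48, 59], [20, 16, 49], [15, 21, 48], [18, 27, 48]] 0.003981119791666667
pm [[0.5372 0.2241 0.039 ]
 [0.5205 0.2357 0.039 ]]
side ([365.0, 266.0], 1089, [0.4467, -0.0123, 0.0455], 0.0475, 15, 339)
```

Call:
arm_command(
  commands=[
    [[60,20,50,0,0,0,0.14],[60,40,100,0,0,0,0.28],[60,60,145,0,0,0,0.42],[60,80,190,0,0,0,0.56],[60,100,235,0,0,0,0.7],[60,120,280,-15,0,0,0.84],[60,140,325,-30,0,0,0.98],[60,160,370,-45,0,0,1.12],[60,180,415,-60,0,0,1.27],[60,198,460,-75,0,0,1.27]],
  ],
  squeeze=40,
)

```text
t: 1.3
tool_pos: [0.4415, -0.1503, 0.1458]
tool_rot: [0.674, 0.739, 0.0, 0.001]
wrist_force: [1.1, -0.3, -0.4]
gripper_width: 0.0601
grip_force: 0.0
```

Call:
arm_command(
  commands=[
    [[60,13,40,-10,0,0,0],[60,13,81,-22,0,0,0],[60,13,81,-22,0,0,0]],
  ],
)

```text
t: 1.6
tool_pos: [0.4532, -0.0643, 0.123]
tool_rot: [0.672, 0.741, 0.001, -0.002]
wrist_force: [-0.5, -1.6, 0.0]
gripper_width: 0.06
grip_force: 0.0
```

Call:
arm_command(
  commands=[
    [[60,0,0,-40,0,0,0],[60,0,0,-75,0,0,0],[60,0,0,-95,0,0,0],[60,0,0,-95,0,0,0],[20,0,0,-95,0,0,0],[20,0,0,-95,0,0,0],[20,0,0,-95,0,0,0],[20,0,0,-95,0,0,0]],
  ],
)

```text
t: 2.4
tool_pos: [0.456, -0.071, 0.0321]
tool_rot: [0.675, 0.738, 0.001, 0.002]
wrist_force: [-4.3, 1.9, 26.6]
gripper_width: 0.0198
grip_force: 13.4
```

Call:
arm_command(
  commands=[
    [[20,0,0,20,0,0,0],[20,0,0,60,0,0,0],[20,0,0,100,0,0,0],[20,30,-10,140,0,0,0],[20,70,-25,145,0,0,0]],
  ],
)

```text
t: 2.9
tool_pos: [0.5265, -0.0959, 0.1804]
tool_rot: [0.675, 0.738, 0.002, 0.004]
wrist_force: [0.7, 0.9, 0.2]
gripper_width: 0.0201
grip_force: 0.0
```

```bash
python3 - <<'E'
from m import *
s=bot.observe();print(s['t'],s['tool_pos'],s['gripper_width'])
im=grab('top')
for b in brown(im,(180,120,440,360)): print('br',b)
c=cv2.resize(im['color'][180:360,230:430],None,fx=3,fy=3);cv2.imwrite('pics/a1.png',c[:,:,::-1])
im=grab('side');
for b in brown(im,(320,200,400,330)): print('side',b)
c2=cv2.resize(im['color'][190:340,290:430],None,fx=3,fy=3);cv2.imwrite('pics/a2.png',c2[:,:,::-1])
E
```

```text
2.9 [ 0.52648926 -0.09590375  0.18044904] 0.020082081605916815
br ([341.0, 284.0], 319, [0.4549, -0.0604, 0.0462], 0.0481, 53, 142)
br ([311.0, 287.0], 306, [0.4493, 0.0079, 0.0461], 0.0484, 32, 143)
br ([275.0, 296.0], 300, [0.4305, 0.0896, 0.0457], 0.0478, 45, 141)
side ([365.0, 267.0], 1075, [0.4462, -0.0137, 0.0458], 0.0476, 15, 335)
```

View pics/a2.png

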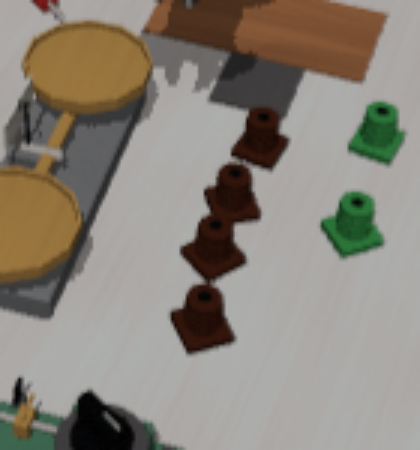

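Call:
arm_command(
  commands=[
    [[60,-35,18,-30,0,0,0],[60,-71,35,-70,0,0,0],[60,-71,35,-90,0,0,0],[60,-71,35,-90,0,0,0],[60,-71,35,-90,0,0,0],[60,-71,35,-90,0,0,0]],
  ],
)

```text
t: 3.6
tool_pos: [0.4549, -0.0612, 0.0857]
tool_rot: [0.675, 0.738, 0.001, 0.001]
wrist_force: [-0.5, -1.7, -0.3]
gripper_width: 0.0599
grip_force: 0.0
```

Call:
arm_command(
  commands=[
    [[60,0,0,-30,0,0,0],[60,0,0,-49,0,0,0],[60,0,0,-49,0,0,0],[10,0,0,-49,0,0,0],[10,0,0,-49,0,0,0],[10,0,0,-49,0,0,0],[10,0,0,-49,0,0,0],[10,0,0,-49,0,0,0],[10,0,0,-49,0,0,0]],
  ],
)

```text
t: 4.5
tool_pos: [0.4528, -0.0608, 0.0352]
tool_rot: [0.675, 0.738, 0.0, 0.0]
wrist_force: [0.3, 0.3, 0.3]
gripper_width: 0.01
grip_force: 0.0
```

Call:
arm_command(
  commands=[
    [[10,0,0,30,0,0,0],[10,0,0,70,0,0,0],[10,0,0,110,0,0,0],[10,0,0,130,0,0,0],[10,0,0,130,0,0,0],[10,0,0,130,0,0,0]],
  ],
)

```text
t: 5.1
tool_pos: [0.4525, -0.0609, 0.1648]
tool_rot: [0.675, 0.738, -0.0, 0.0]
wrist_force: [-1.0, -0.0, 0.3]
gripper_width: 0.01
grip_force: 0.0
```

```bash
python3 - <<'E'
from m import *
im=grab('top')
for b in brown(im,(180,120,440,380)): print('br',b)
im=grab('side');
for b in brown(im,(300,200,430,340)): print('side',b)
c2=cv2.resize(im['color'][150:340,270:450],None,fx=3,fy=3);cv2.imwrite('pics/a3.png',c2[:,:,::-1])
E
```

```text
br ([437.0, 262.0], 168, [0.4992, -0.2808, 0.0044], 0.0075, 90, 161)
br ([311.0, 287.0], 314, [0.4492, 0.0081, 0.0462], 0.0482, 32, 142)
br ([275.0, 296.0], 304, [0.4305, 0.0896, 0.0459], 0.048, 45, 143)
side ([388.0, 205.0], 163, [0.4223, -0.054, 0.2208], 0.2048, 90, 10)
side ([365.0, 267.0], 1078, [0.4458, -0.0111, 0.0459], 0.0477, 15, 326)
```

View pics/a3.png

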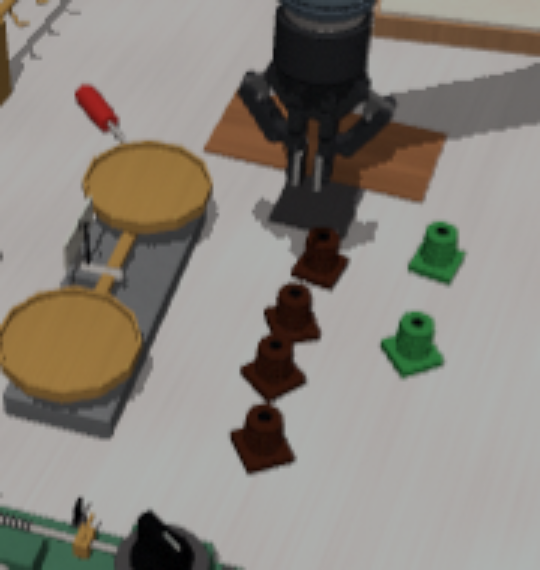

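```bash
python3 - <<'E'
from m import *
im=grab('side');P=cloud(im)
s=bot.observe();t=s['tool_pos'];print(t)
T=np.linalg.inv(im['cam_to_world']);
for p in (t,t+[0,0,-.008],t+[0,0,.011]):
    c=T[:3,:3]@p+T[:3,3];x=c[:2]/c[2];x=x*(1+im['k1']*(x@x));print((im['mtx'][:2,:2]@x+im['mtx'][:2,2]).round(1))
m=(abs(P[...,0]-t[0])<.05)&(abs(P[...,1]-t[1])<.05)&(P[...,2]>.08)&(P[...,2]<.26)
ys,xs=np.nonzero(m);q=P[m];o=np.argsort(q[:,2])[:40:3]
for i in o: print(xs[i],ys[i],q[i].round(4))
E
```

```text
[ 0.45166818 -0.0606335   0.16372632]
[372.6 215.1]
[372.4 217.4]
[372.9 211.8]
374 213 [ 0.4469 -0.0546  0.177 ]
376 213 [ 0.441  -0.0518  0.1812]
370 211 [ 0.457  -0.0514  0.1829]
371 208 [ 0.458  -0.0619  0.1844]
374 212 [ 0.4456 -0.0487  0.1854]
370 210 [ 0.4571 -0.0508  0.1866]
376 212 [ 0.4404 -0.0486  0.1872]
378 210 [ 0.4378 -0.0563  0.1886]
374 211 [ 0.4457 -0.048   0.1892]
370 209 [ 0.4574 -0.0514  0.1893]
375 211 [ 0.4429 -0.0474  0.1906]
368 209 [ 0.4616 -0.0476  0.1909]
366 207 [ 0.4686 -0.0523  0.1915]
370 208 [ 0.4577 -0.0515  0.1924]
```

Call:
arm_command(
  commands=[
    [[60,3,0,-10,0,0,0],[60,3,0,-45,0,0,0],[60,3,0,-90,0,0,0],[60,3,0,-130,0,0,0],[60,3,0,-152,0,0,0],[60,3,0,-152,0,0,0],[60,3,0,-152,0,0,0]],
  ],
)

```text
t: 5.95
tool_pos: [0.4553, -0.0603, 0.0125]
tool_rot: [0.675, 0.738, -0.0, -0.001]
wrist_force: [0.2, -0.7, 0.5]
gripper_width: 0.0601
grip_force: 0.0
```

Call:
arm_command(
  commands=[
    [[10,0,0,0,0,0,0],[10,0,0,0,0,0,0],[10,0,0,0,0,0,0],[10,0,0,0,0,0,0],[10,0,0,0,0,0,0]],
  ],
)

```text
t: 6.45
tool_pos: [0.4566, -0.0609, 0.0143]
tool_rot: [0.675, 0.738, 0.001, 0.001]
wrist_force: [-0.7, 0.8, 5.3]
gripper_width: 0.0304
grip_force: 39.1
```

Call:
arm_command(
  commands=[
    [[10,0,0,30,0,0,0],[10,0,0,75,0,0,0],[10,0,0,115,0,0,0],[10,30,-10,140,0,0,0],[10,70,-25,140,0,0,0],[10,115,-40,140,0,0,0],[10,155,-55,140,0,0,0],[10,171,-60,140,0,0,0],[10,171,-60,140,0,0,0],[10,171,-60,140,0,0,0]],
  ],
)

```text
t: 7.45
tool_pos: [0.626, -0.1204, 0.1532]
tool_rot: [0.675, 0.738, -0.0, -0.0]
wrist_force: [0.2, 0.5, -1.7]
gripper_width: 0.0306
grip_force: 40.2
```

Call:
arm_command(
  commands=[
    [[10,2,-1,-35,0,0,0],[10,2,-1,-60,0,0,0],[10,2,-1,-72,0,0,0],[10,2,-1,-79,0,0,0],[10,2,-1,-79,0,0,0],[60,2,-1,-79,0,0,0],[60,2,-1,-79,0,0,0],[60,2,-1,-79,0,0,0],[60,2,-1,-40,0,0,0],[60,2,-1,0,0,0,0]],
  ],
)

```text
t: 8.45
tool_pos: [0.6278, -0.1216, 0.1533]
tool_rot: [0.675, 0.738, -0.001, -0.001]
wrist_force: [1.3, -0.8, 0.7]
gripper_width: 0.06
grip_force: 0.0
```

Call:
arm_command(
  commands=[
    [[60,-40,30,0,0,0,0],[60,-80,55,0,0,0,0],[60,-120,80,0,0,0,0],[60,-150,110,-20,0,0,0],[60,-180,130,-40,0,0,0],[60,-180,130,-60,0,0,0],[60,-180,130,-60,0,0,0],[60,-180,130,-60,0,0,0]],
  ],
)

```text
t: 9.25
tool_pos: [0.4497, 0.0081, 0.0937]
tool_rot: [0.675, 0.738, 0.0, 0.0]
wrist_force: [0.6, -0.7, 0.7]
gripper_width: 0.0603
grip_force: 0.0
```

```bash
python3 - <<'E'
from m import *
im=grab('top')
for b in brown(im,(180,120,440,380)): print('br',b)
im=grab('side')
for b in brown(im,(240,180,430,340)): print('side',b)
E
```

```text
br ([369.0, 203.0], 375, [0.6289, -0.1201, 0.1039], 0.1062, 53, 157)
br ([437.0, 261.0], 240, [0.5009, -0.281, 0.0042], 0.0069, 90, 230)
br ([378.0, 283.0], 316, [0.4547, -0.1435, 0.0462], 0.0485, 4, 134)
side ([399.0, 202.0], 642, [0.4415, -0.3289, 0.0094], 0.0079, 90, 563)
side ([318.0, 210.0], 243, [0.6286, -0.1158, 0.1036], 0.1056, 81, 73)
side ([359.0, 285.0], 585, [0.4388, 0.0568, 0.0457], 0.0475, 7, 183)
```

Call:
arm_command(
  commands=[
    [[60,0,0,-40,0,0,0],[60,0,0,-70,0,0,0],[60,0,0,-80,0,0,0],[60,0,0,-80,0,0,0],[60,0,0,-80,0,0,0],[10,0,0,-80,0,0,0],[10,0,0,-80,0,0,0],[10,0,0,-80,0,0,0],[10,0,0,-80,0,0,0],[10,0,0,-80,0,0,0]],
  ],
)

```text
t: 10.35
tool_pos: [0.4497, 0.0082, 0.0143]
tool_rot: [0.675, 0.738, 0.001, 0.001]
wrist_force: [-1.0, 0.2, 8.4]
gripper_width: 0.0301
grip_force: 38.8
```

Call:
arm_command(
  commands=[
    [[10,0,0,30,0,0,0],[10,0,0,75,0,0,0],[10,0,0,115,0,0,0],[10,30,20,140,0,0,0],[10,70,40,140,0,0,0],[10,110,60,140,0,0,0],[10,145,80,140,0,0,0],[10,157,89,140,0,0,0],[10,157,89,140,0,0,0],[10,157,89,140,0,0,0]],
  ],
)

```text
t: 11.35
tool_pos: [0.6049, 0.0968, 0.1529]
tool_rot: [0.675, 0.738, -0.001, -0.0]
wrist_force: [-0.3, 0.7, -1.2]
gripper_width: 0.0304
grip_force: 40.5
```

Call:
arm_command(
  commands=[
    [[10,2,1,-35,0,0,0],[10,2,1,-58,0,0,0],[10,2,1,-69,0,0,0],[10,2,1,-69,0,0,0],[10,2,1,-69,0,0,0],[60,2,1,-69,0,0,0],[60,2,1,-69,0,0,0],[60,2,1,-69,0,0,0],[60,2,1,-30,0,0,0],[60,2,1,10,0,0,0]],
  ],
)

```text
t: 12.35
tool_pos: [0.6068, 0.0981, 0.1632]
tool_rot: [0.675, 0.738, -0.001, -0.001]
wrist_force: [1.1, 0.3, 0.5]
gripper_width: 0.0603
grip_force: 0.0
```

Call:
arm_command(
  commands=[
    [[60,-50,0,0,0,0,0],[60,-100,0,0,0,0,0],[60,-145,-4,-20,0,0,0],[60,-177,-6,-50,0,0,0],[60,-177,-6,-60,0,0,0],[60,-177,-6,-60,0,0,0],[60,-177,-6,-60,0,0,0],[60,-177,-6,-60,0,0,0],[60,-177,-6,-60,0,0,0],[60,-177,-6,-60,0,0,0]],
  ],
)

```text
t: 13.35
tool_pos: [0.4315, 0.0925, 0.1034]
tool_rot: [0.675, 0.738, 0.0, 0.0]
wrist_force: [0.1, 0.4, 0.1]
gripper_width: 0.0602
grip_force: 0.0
```

Call:
arm_command(
  commands=[
    [[60,0,0,0,0,0,0],[60,0,0,0,0,0,0],[60,0,0,0,0,0,0],[60,0,0,0,0,0,0],[60,0,0,0,0,0,0],[60,0,0,0,0,0,0],[60,0,0,0,0,0,0]],
  ],
)

```text
t: 14.05
tool_pos: [0.4307, 0.0923, 0.103]
tool_rot: [0.675, 0.738, -0.0, -0.0]
wrist_force: [0.6, 0.3, -0.8]
gripper_width: 0.0602
grip_force: 0.0
```

```bash
cat > w.py <<'E'
from m import *
def pans():
    for n in('top','side'):
        im=grab(n);P=cloud(im);hsv=cv2.cvtColor(im['color'],cv2.COLOR_RGB2HSV)
        m=cv2.inRange(hsv,(12,100,60),(30,255,255))>0
        o=[]
        for c in((.607,.0976),(.6278,-.1215)):
            r=np.hypot(P[...,0]-c[0],P[...,1]-c[1])
            q=P[m&(r<.052)&(P[...,2]>.05)&(P[...,2]<.09)][:,2]; o+=[round(float(np.median(q)),4),len(q)]
        print(n,'panL',o[:2],'panR',o[2:])
        for b in brown(im,(200,120,480,380)): 
            if b[3]>.03: print(b)
E
python3 -c 'from w import *;pans()'
```

```text
top panL [0.0678, 1421] panR [0.0724, 1407]
([369.0, 202.0], 391, [0.6286, -0.1201, 0.1183], 0.1203, 53, 163)
([267.0, 214.0], 385, [0.6089, 0.098, 0.1137], 0.1158, 32, 165)
([378.0, 283.0], 305, [0.4552, -0.1437, 0.0463], 0.0484, 90, 127)
side panL [0.0681, 627] panR [0.0725, 439]
([318.0, 206.0], 246, [0.629, -0.1164, 0.1177], 0.1193, 82, 69)
([291.0, 260.0], 321, [0.6086, 0.1016, 0.1134], 0.115, 63, 96)
([357.0, 296.0], 301, [0.4303, 0.0942, 0.0462], 0.0479, 76, 99)
```

Call:
arm_command(
  commands=[
    [[60,10,-15,40,0,0,0],[60,40,-45,62,0,0,0],[60,72,-78,62,0,0,0],[60,104,-112,62,0,0,0],[60,136,-146,62,0,0,0],[60,168,-180,62,0,0,0],[60,198,-213,62,0,0,0],[60,198,-213,62,0,0,0],[60,198,-213,62,0,0,0]],
  ],
)

```text
t: 15.05
tool_pos: [0.6286, -0.1214, 0.1643]
tool_rot: [0.676, 0.737, -0.0, -0.0]
wrist_force: [-0.7, 1.3, 0.5]
gripper_width: 0.0602
grip_force: 0.0
```

Call:
arm_command(
  commands=[
    [[60,0,0,-40,0,0,0],[60,0,0,-65,0,0,0],[60,0,0,-77,0,0,0],[60,0,0,-77,0,0,0],[10,0,0,-77,0,0,0],[10,0,0,-77,0,0,0],[10,0,0,-77,0,0,0],[10,0,0,-77,0,0,0],[10,0,0,-77,0,0,0]],
  ],
)

```text
t: 15.95
tool_pos: [0.6292, -0.1207, 0.0886]
tool_rot: [0.675, 0.738, 0.0, 0.0]
wrist_force: [0.5, 0.3, -0.1]
gripper_width: 0.0301
grip_force: 39.9
```

Call:
arm_command(
  commands=[
    [[10,0,0,25,0,0,0],[10,0,0,50,0,0,0],[10,-8,-45,50,0,0,0],[10,-17,-95,50,0,0,0],[10,-26,-145,50,0,0,0],[10,-35,-190,45,0,0,0],[10,-39,-215,20,0,0,0],[10,-39,-215,0,0,0,0],[10,-39,-215,0,0,0,0],[10,-39,-215,0,0,0,0]],
  ],
)

```text
t: 16.95
tool_pos: [0.5899, -0.3345, 0.0881]
tool_rot: [0.675, 0.738, 0.0, -0.001]
wrist_force: [-0.2, 0.3, -0.9]
gripper_width: 0.0302
grip_force: 39.9
```

Call:
arm_command(
  commands=[
    [[10,0,0,-40,0,0,0],[10,0,0,-60,0,0,0],[10,0,0,-67,0,0,0],[10,0,0,-67,0,0,0],[10,0,0,-67,0,0,0],[55,0,0,-67,0,0,0],[55,0,0,-67,0,0,0],[55,0,0,-67,0,0,0],[55,0,0,-30,0,0,0],[55,0,0,10,0,0,0]],
  ],
)

```text
t: 17.95
tool_pos: [0.5885, -0.3351, 0.0975]
tool_rot: [0.675, 0.738, -0.0, -0.002]
wrist_force: [0.9, -0.5, 0.3]
gripper_width: 0.0548
grip_force: 0.0
```

Call:
arm_command(
  commands=[
    [[60,-26,38,0,0,0,0],[60,-53,76,0,0,0,0],[60,-80,115,0,0,0,0],[60,-107,153,0,0,0,0],[60,-133,191,0,0,0,0],[60,-133,191,0,0,0,0],[60,-133,191,0,0,0,0]],
  ],
)

```text
t: 18.65
tool_pos: [0.4568, -0.1443, 0.0985]
tool_rot: [0.674, 0.738, -0.0, 0.0]
wrist_force: [-0.4, 0.0, 0.6]
gripper_width: 0.0596
grip_force: 0.0
```

```bash
python3 -c 'from w import *;pans()'
```

```text
top panL [0.058, 1391] panR [0.0821, 1826]
([268.0, 214.0], 374, [0.6088, 0.0983, 0.1039], 0.1064, 32, 160)
([461.0, 221.0], 428, [0.5915, -0.3332, 0.0498], 0.0515, 53, 143)
([372.0, 283.0], 137, [0.4557, -0.1305, 0.0451], 0.0457, 90, 16)
([273.0, 297.0], 249, [0.4303, 0.09, 0.0461], 0.0485, 45, 129)
side panL [0.0582, 625] panR [0.0822, 638]
([445.0, 164.0], 140, [0.3449, -0.5891, 0.0283], 0.0301, 90, 42)
([352.0, 188.0], 139, [0.5837, -0.2921, 0.0747], 0.0529, 84, 28)
([379.0, 201.0], 391, [0.4591, -0.1313, 0.1863], 0.178, 9, 21)
([377.0, 236.0], 238, [0.4551, -0.1402, 0.0456], 0.0475, 24, 69)
([292.0, 263.0], 314, [0.6087, 0.1017, 0.1034], 0.1052, 63, 95)
([357.0, 296.0], 302, [0.4302, 0.0936, 0.046], 0.0476, 76, 96)
```

Call:
arm_command(
  commands=[
    [[60,-1,0,-40,0,0,0],[60,-1,0,-70,0,0,0],[60,-1,0,-82,0,0,0],[60,-1,0,-82,0,0,0],[60,-1,0,-82,0,0,0],[10,-1,0,-82,0,0,0],[10,-1,0,-82,0,0,0],[10,-1,0,-82,0,0,0],[10,-1,0,-82,0,0,0],[10,-1,0,-82,0,0,0]],
  ],
)

```text
t: 19.75
tool_pos: [0.4567, -0.1452, 0.0173]
tool_rot: [0.675, 0.738, 0.0, 0.001]
wrist_force: [-0.4, -0.1, 7.7]
gripper_width: 0.0307
grip_force: 39.0
```

Call:
arm_command(
  commands=[
    [[10,0,0,30,0,0,0],[10,0,0,75,0,0,0],[10,0,0,115,0,0,0],[10,40,5,140,0,0,0],[10,80,12,140,0,0,0],[10,120,18,140,0,0,0],[10,155,23,140,0,0,0],[10,172,23,140,0,0,0],[10,172,23,140,0,0,0],[10,172,23,140,0,0,0]],
  ],
)

```text
t: 20.75
tool_pos: [0.627, -0.1218, 0.156]
tool_rot: [0.675, 0.738, -0.0, -0.0]
wrist_force: [0.1, 1.1, 0.1]
gripper_width: 0.0301
grip_force: 40.1
```

Call:
arm_command(
  commands=[
    [[10,2,1,-35,0,0,0],[10,2,1,-57,0,0,0],[10,2,1,-67,0,0,0],[10,2,1,-67,0,0,0],[10,2,1,-67,0,0,0],[60,2,1,-67,0,0,0],[60,2,1,-67,0,0,0],[60,2,1,-67,0,0,0],[60,2,1,-30,0,0,0],[60,2,1,10,0,0,0]],
  ],
)

```text
t: 21.75
tool_pos: [0.6286, -0.1206, 0.1658]
tool_rot: [0.675, 0.738, -0.001, -0.001]
wrist_force: [1.1, -0.0, 0.6]
gripper_width: 0.0599
grip_force: 0.0
```

Call:
arm_command(
  commands=[
    [[60,-50,0,0,0,0,0],[60,-100,0,0,0,0,0],[60,-150,30,0,0,0,0],[60,-198,60,0,0,0,0],[60,-198,110,-30,0,0,0],[60,-198,160,-60,0,0,0],[60,-198,211,-60,0,0,0],[60,-198,211,-60,0,0,0],[60,-198,211,-60,0,0,0],[60,-198,211,-60,0,0,0]],
  ],
)

```text
t: 22.75
tool_pos: [0.4318, 0.0904, 0.1062]
tool_rot: [0.674, 0.738, -0.0, 0.0]
wrist_force: [-0.1, -0.7, 0.2]
gripper_width: 0.0597
grip_force: 0.0
```

Call:
arm_command(
  commands=[
    [[60,0,0,0,0,0,0],[60,0,0,0,0,0,0],[60,0,0,0,0,0,0],[60,0,0,0,0,0,0],[60,0,0,0,0,0,0],[60,0,0,0,0,0,0],[60,0,0,0,0,0,0],[60,0,0,0,0,0,0]],
  ],
)

```text
t: 23.55
tool_pos: [0.4317, 0.0903, 0.106]
tool_rot: [0.675, 0.738, -0.0, -0.0]
wrist_force: [0.1, -0.0, -0.3]
gripper_width: 0.0595
grip_force: 0.0
```

```bash
python3 -c 'from w import *;pans()'
```

```text
top panL [0.0582, 1392] panR [0.082, 1394]
([369.0, 201.0], 397, [0.6311, -0.1191, 0.1281], 0.1302, 4, 160)
([268.0, 214.0], 375, [0.6089, 0.0983, 0.1039], 0.1058, 32, 162)
([461.0, 221.0], 421, [0.5917, -0.3333, 0.05], 0.0519, 53, 141)
side panL [0.0582, 623] panR [0.0824, 436]
([317.0, 204.0], 256, [0.6305, -0.1145, 0.1275], 0.129, 20, 70)
([292.0, 263.0], 311, [0.6085, 0.1021, 0.1037], 0.1055, 63, 96)
([357.0, 296.0], 301, [0.4304, 0.0937, 0.0458], 0.0478, 76, 98)
```

Call:
arm_command(
  commands=[
    [[60,10,-15,40,0,0,0],[60,40,-45,60,0,0,0],[60,72,-78,65,0,0,0],[60,104,-112,65,0,0,0],[60,136,-146,65,0,0,0],[60,168,-180,65,0,0,0],[60,198,-210,65,0,0,0],[60,198,-210,65,0,0,0],[60,198,-210,65,0,0,0]],
  ],
)

```text
t: 24.55
tool_pos: [0.6295, -0.1201, 0.1703]
tool_rot: [0.675, 0.737, -0.0, -0.001]
wrist_force: [-0.3, 0.7, -0.3]
gripper_width: 0.06
grip_force: 0.0
```

Call:
arm_command(
  commands=[
    [[60,0,0,-40,0,0,0],[60,0,0,-65,0,0,0],[60,0,0,-72,0,0,0],[60,0,0,-72,0,0,0],[10,0,0,-72,0,0,0],[10,0,0,-72,0,0,0],[10,0,0,-72,0,0,0],[10,0,0,-72,0,0,0],[10,0,0,-72,0,0,0]],
  ],
)

```text
t: 25.45
tool_pos: [0.6301, -0.1197, 0.0995]
tool_rot: [0.675, 0.738, 0.0, 0.0]
wrist_force: [0.8, 0.4, -0.3]
gripper_width: 0.0301
grip_force: 40.0
```

Call:
arm_command(
  commands=[
    [[10,0,0,25,0,0,0],[10,0,0,50,0,0,0],[10,-20,-45,50,0,0,0],[10,-45,-90,50,0,0,0],[10,-70,-135,50,0,0,0],[10,-95,-180,30,0,0,0],[10,-119,-215,5,0,0,0],[10,-119,-215,-15,0,0,0],[10,-119,-215,-15,0,0,0],[10,-119,-215,-15,0,0,0]],
  ],
)

```text
t: 26.45
tool_pos: [0.5115, -0.3334, 0.0843]
tool_rot: [0.675, 0.738, 0.001, -0.0]
wrist_force: [0.5, 1.2, -0.1]
gripper_width: 0.0302
grip_force: 39.9
```

Call:
arm_command(
  commands=[
    [[10,0,0,-35,0,0,0],[10,0,0,-55,0,0,0],[10,0,0,-61,0,0,0],[10,0,0,-61,0,0,0],[10,0,0,-61,0,0,0],[52,0,0,-61,0,0,0],[52,0,0,-61,0,0,0],[52,0,0,-61,0,0,0],[52,0,0,-25,0,0,0],[52,0,0,15,0,0,0]],
  ],
)

```text
t: 27.45
tool_pos: [0.5095, -0.334, 0.0987]
tool_rot: [0.675, 0.738, -0.0, -0.002]
wrist_force: [0.4, -1.7, 0.1]
gripper_width: 0.0517
grip_force: 0.0
```

Call:
arm_command(
  commands=[
    [[60,-9,45,10,0,0,0],[60,-18,93,10,0,0,0],[60,-27,141,10,0,0,0],[60,-36,188,10,0,0,0],[60,-45,235,10,0,0,0],[60,-54,282,10,0,0,0],[60,-63,329,10,0,0,0],[60,-72,376,10,0,0,0],[60,-81,423,5,0,0,0],[60,-81,423,0,0,0,0]],
  ],
)

```text
t: 28.45
tool_pos: [0.4289, 0.0956, 0.0998]
tool_rot: [0.671, 0.741, 0.002, -0.001]
wrist_force: [0.6, -0.8, 0.0]
gripper_width: 0.0599
grip_force: 0.0
```

Call:
arm_command(
  commands=[
    [[60,0,0,0,0,0,0],[60,0,0,0,0,0,0]],
  ],
)

```text
t: 28.65
tool_pos: [0.4299, 0.0871, 0.099]
tool_rot: [0.675, 0.737, -0.0, 0.0]
wrist_force: [0.0, -0.3, 0.2]
gripper_width: 0.0601
grip_force: 0.0
```

```bash
python3 -c 'from w import *;pans()'
```

```text
top panL [0.0581, 1396] panR [0.0821, 1829]
([268.0, 214.0], 374, [0.6088, 0.0983, 0.1038], 0.1056, 32, 164)
([461.0, 221.0], 423, [0.5914, -0.3329, 0.0502], 0.0519, 53, 145)
([462.0, 255.0], 448, [0.5136, -0.3327, 0.05], 0.0516, 90, 151)
side panL [0.0583, 628] panR [0.0821, 651]
([292.0, 263.0], 319, [0.6087, 0.1021, 0.1038], 0.1055, 63, 95)
([357.0, 296.0], 302, [0.4304, 0.0937, 0.0456], 0.0475, 75, 100)
```

Call:
arm_command(
  commands=[
    [[60,0,2,-40,0,0,0],[60,0,2,-70,0,0,0],[60,0,2,-82,0,0,0],[60,0,2,-82,0,0,0],[60,0,2,-82,0,0,0],[10,0,2,-82,0,0,0],[10,0,2,-82,0,0,0],[10,0,2,-82,0,0,0],[10,0,2,-82,0,0,0],[10,0,2,-82,0,0,0]],
  ],
)

```text
t: 29.75
tool_pos: [0.4307, 0.0903, 0.0182]
tool_rot: [0.675, 0.738, 0.001, 0.001]
wrist_force: [-1.0, -1.0, 8.9]
gripper_width: 0.0302
grip_force: 38.8
```

Call:
arm_command(
  commands=[
    [[10,0,0,35,0,0,0],[10,0,0,80,0,0,0],[10,10,-15,120,0,0,0],[10,40,-45,145,0,0,0],[10,72,-78,145,0,0,0],[10,104,-112,145,0,0,0],[10,136,-146,145,0,0,0],[10,168,-180,145,0,0,0],[10,198,-210,145,0,0,0],[10,198,-210,145,0,0,0]],
  ],
)

```text
t: 30.75
tool_pos: [0.6304, -0.1265, 0.162]
tool_rot: [0.678, 0.735, -0.0, 0.002]
wrist_force: [-0.6, -0.2, -1.7]
gripper_width: 0.0301
grip_force: 40.5
```

Call:
arm_command(
  commands=[
    [[10,0,0,0,0,0,0],[10,0,0,0,0,0,0]],
  ],
)

```text
t: 30.95
tool_pos: [0.6269, -0.1183, 0.1622]
tool_rot: [0.674, 0.738, 0.0, -0.001]
wrist_force: [0.2, 1.0, -2.0]
gripper_width: 0.0303
grip_force: 40.5
```

Call:
arm_command(
  commands=[
    [[10,1,-2,-35,0,0,0],[10,1,-2,-60,0,0,0],[10,1,-2,-72,0,0,0],[10,1,-2,-72,0,0,0],[10,1,-2,-72,0,0,0],[60,1,-2,-72,0,0,0],[60,1,-2,-72,0,0,0],[60,1,-2,-72,0,0,0],[60,1,-2,-30,0,0,0],[60,1,-2,10,0,0,0]],
  ],
)

```text
t: 31.95
tool_pos: [0.628, -0.1216, 0.1725]
tool_rot: [0.675, 0.738, -0.0, -0.001]
wrist_force: [0.8, -0.3, 0.5]
gripper_width: 0.0601
grip_force: 0.0
```

Call:
arm_command(
  commands=[
    [[60,-50,0,0,0,0,0],[60,-100,20,0,0,0,0],[60,-130,55,0,0,0,0],[60,-130,100,0,0,0,0],[60,-130,100,0,0,0,0],[60,-130,100,0,0,0,0],[60,-130,100,0,0,0,0],[60,-130,100,0,0,0,0],[60,-130,100,0,0,0,0],[60,-130,100,0,0,0,0]],
  ],
)

```text
t: 32.95
tool_pos: [0.4988, -0.0224, 0.1719]
tool_rot: [0.675, 0.737, -0.0, -0.0]
wrist_force: [-0.0, 0.5, -0.9]
gripper_width: 0.0596
grip_force: 0.0
```

Call:
arm_command(
  commands=[
    [[60,0,0,0,0,0,0],[60,0,0,0,0,0,0],[60,0,0,0,0,0,0],[60,0,0,0,0,0,0],[60,0,0,0,0,0,0],[60,0,0,0,0,0,0],[60,0,0,0,0,0,0],[60,0,0,0,0,0,0]],
  ],
)

```text
t: 33.75
tool_pos: [0.4987, -0.0217, 0.172]
tool_rot: [0.675, 0.738, -0.0, 0.0]
wrist_force: [0.8, -0.2, -0.0]
gripper_width: 0.0598
grip_force: 0.0
```

```bash
python3 -c 'from w import *;pans()'
```

```text
top panL [0.0689, 1408] panR [0.0714, 1142]
([370.0, 202.0], 384, [0.6305, -0.1207, 0.1172], 0.1196, 45, 162)
([268.0, 214.0], 384, [0.6089, 0.0982, 0.1147], 0.1166, 34, 162)
([459.0, 246.0], 2633, [0.5517, -0.3325, 0.0498], 0.0501, 90, 285)
side panL [0.0689, 625] panR [0.0715, 417]
([387.0, 196.0], 444, [0.4783, -0.2121, 0.1263], 0.0484, 67, 34)
([355.0, 199.0], 127, [0.4857, -0.0091, 0.2605], 0.2591, 7, 8)
([318.0, 206.0], 246, [0.6302, -0.1169, 0.1169], 0.1187, 76, 68)
([291.0, 260.0], 320, [0.6082, 0.1023, 0.1146], 0.1161, 63, 98)
```

Call:
arm_command(
  commands=[
    [[60,40,-30,0,0,0,0],[60,80,-60,0,0,0,0],[60,110,-83,0,0,0,0],[60,131,-99,0,0,0,0],[60,131,-99,0,0,0,0],[60,131,-99,0,0,0,0],[60,131,-99,0,0,0,0]],
  ],
)

```text
t: 34.55
tool_pos: [0.6289, -0.1194, 0.1719]
tool_rot: [0.674, 0.738, -0.0, -0.001]
wrist_force: [-0.6, -0.0, -0.2]
gripper_width: 0.0603
grip_force: 0.0
```

```bash
python3 -c 'from w import *;pans()'
```

```text
top panL [0.069, 1419] panR [0.0713, 774]
([366.0, 203.0], 229, [0.6274, -0.1136, 0.1172], 0.1187, 45, 72)
([268.0, 214.0], 383, [0.6089, 0.0981, 0.1146], 0.1164, 34, 162)
side panL [0.069, 622] panR [0.0716, 443]
([425.0, 161.0], 476, [0.4118, -0.5751, 0.0299], 0.0321, 7, 117)
([352.0, 189.0], 292, [0.5921, -0.3306, 0.0492], 0.0509, 63, 52)
([378.0, 193.0], 226, [0.5134, -0.3297, 0.0496], 0.0509, 24, 52)
([318.0, 206.0], 247, [0.6303, -0.1175, 0.1172], 0.1185, 76, 67)
([291.0, 260.0], 321, [0.6085, 0.102, 0.1147], 0.1166, 63, 97)
```

Call:
arm_command(
  commands=[
    [[60,1,-1,-40,0,0,0],[60,1,-1,-70,0,0,0],[60,1,-1,-83,0,0,0],[60,1,-1,-83,0,0,0],[10,1,-1,-83,0,0,0],[10,1,-1,-83,0,0,0],[10,1,-1,-83,0,0,0],[10,1,-1,-83,0,0,0],[10,1,-1,-83,0,0,0]],
  ],
)

```text
t: 35.55
tool_pos: [0.6313, -0.1218, 0.0896]
tool_rot: [0.675, 0.738, 0.0, 0.001]
wrist_force: [0.5, -0.3, -0.8]
gripper_width: 0.03
grip_force: 39.5
```

Call:
arm_command(
  commands=[
    [[10,0,0,25,0,0,0],[10,0,0,50,0,0,0],[10,-30,-35,50,0,0,0],[10,-60,-70,50,0,0,0],[10,-90,-105,50,0,0,0],[10,-120,-140,45,0,0,0],[10,-150,-175,30,0,0,0],[10,-180,-200,5,0,0,0],[10,-200,-215,-5,0,0,0],[10,-200,-215,-5,0,0,0]],
  ],
)

```text
t: 36.55
tool_pos: [0.4248, -0.3396, 0.0819]
tool_rot: [0.677, 0.736, -0.002, -0.003]
wrist_force: [-1.5, 0.3, -0.8]
gripper_width: 0.0302
grip_force: 39.9
```

Call:
arm_command(
  commands=[
    [[10,0,0,0,0,0,0],[10,0,0,0,0,0,0]],
  ],
)

```text
t: 36.75
tool_pos: [0.4322, -0.3359, 0.0846]
tool_rot: [0.674, 0.738, 0.001, 0.001]
wrist_force: [0.7, -0.3, -0.9]
gripper_width: 0.03
grip_force: 39.9
```

Call:
arm_command(
  commands=[
    [[10,0,0,-35,0,0,0],[10,0,0,-55,0,0,0],[10,0,0,-61,0,0,0],[10,0,0,-61,0,0,0],[10,0,0,-61,0,0,0],[52,0,0,-61,0,0,0],[52,0,0,-61,0,0,0],[52,0,0,-61,0,0,0],[52,0,0,-25,0,0,0],[52,0,0,20,0,0,0]],
  ],
)

```text
t: 37.75
tool_pos: [0.4293, -0.3357, 0.1034]
tool_rot: [0.675, 0.738, -0.0, -0.002]
wrist_force: [0.4, -0.2, 0.5]
gripper_width: 0.0521
grip_force: 0.0
```

Call:
arm_command(
  commands=[
    [[60,10,40,30,0,0,0],[60,25,82,55,0,0,0],[60,40,125,65,0,0,0],[60,58,170,65,0,0,0],[60,76,215,65,0,0,0],[60,94,260,65,0,0,0],[60,112,305,65,0,0,0],[60,130,350,65,0,0,0],[60,148,392,65,0,0,0],[60,176,434,65,0,0,0]],
  ],
)

```text
t: 38.75
tool_pos: [0.6062, 0.0987, 0.1691]
tool_rot: [0.675, 0.738, -0.0, -0.0]
wrist_force: [1.2, -1.0, 0.8]
gripper_width: 0.0599
grip_force: 0.0
```

Call:
arm_command(
  commands=[
    [[60,0,0,0,0,0,0],[60,0,0,0,0,0,0]],
  ],
)

```text
t: 38.95
tool_pos: [0.6064, 0.0984, 0.1687]
tool_rot: [0.674, 0.739, 0.0, -0.0]
wrist_force: [-0.2, -1.1, -0.4]
gripper_width: 0.0603
grip_force: 0.0
```

```bash
python3 -c 'from w import *;pans()'
```

```text
top panL [nan, 0] panR [0.0822, 1832]
([465.0, 256.0], 2026, [0.5116, -0.3331, 0.05], 0.0514, 87, 433)
side panL [0.0583, 620] panR [0.0819, 398]
([373.0, 195.0], 1251, [0.5088, -0.33, 0.0495], 0.0503, 13, 169)
([292.0, 263.0], 319, [0.6082, 0.1024, 0.1038], 0.1059, 63, 99)
  return _methods._mean(a, axis=axis, dtype=dtype,
  ret = ret.dtype.type(ret / rcount)
```

Call:
arm_command(
  commands=[
    [[60,2,0,0,0,0,-0.14],[60,2,0,0,0,0,-0.28],[60,2,0,0,0,0,-0.42],[60,2,0,-20,0,0,-0.56],[60,2,0,-50,0,0,-0.66],[60,2,0,-80,0,0,-0.66],[60,2,0,-93,0,0,-0.66],[60,2,0,-93,0,0,-0.66],[60,2,0,-93,0,0,-0.66]],
  ],
)

```text
t: 39.95
tool_pos: [0.6091, 0.0964, 0.077]
tool_rot: [0.878, 0.479, 0.001, 0.0]
wrist_force: [0.1, 0.6, -0.4]
gripper_width: 0.0601
grip_force: 0.0
```

Call:
arm_command(
  commands=[
    [[10,0,0,0,0,0,0],[10,0,0,0,0,0,0],[10,0,0,0,0,0,0],[10,0,0,0,0,0,0],[10,0,0,0,0,0,0]],
  ],
)

```text
t: 40.45
tool_pos: [0.6094, 0.097, 0.0775]
tool_rot: [0.878, 0.479, 0.001, 0.0]
wrist_force: [-1.2, -0.6, 6.4]
gripper_width: 0.0302
grip_force: 39.1
```

Call:
arm_command(
  commands=[
    [[10,0,0,35,0,0,0],[10,0,0,75,0,0,0],[10,-8,30,88,0,0,0.14],[10,-16,75,88,0,0,0.28],[10,-24,120,88,0,0,0.42],[10,-32,165,88,0,0,0.56],[10,-40,210,88,0,0,0.65],[10,-46,250,88,0,0,0.65],[10,-46,271,88,0,0,0.65],[10,-46,271,88,0,0,0.65]],
  ],
)

```text
t: 41.45
tool_pos: [0.5603, 0.3729, 0.1646]
tool_rot: [0.677, 0.736, 0.001, -0.001]
wrist_force: [0.4, -0.5, 0.2]
gripper_width: 0.0299
grip_force: 40.2
```

Call:
arm_command(
  commands=[
    [[10,0,0,-20,0,0,0],[10,0,0,-45,0,0,0],[10,0,0,-45,0,0,0],[10,0,0,-45,0,0,0]],
  ],
)

```text
t: 41.85
tool_pos: [0.5627, 0.3669, 0.1193]
tool_rot: [0.679, 0.734, -0.0, 0.0]
wrist_force: [-0.4, -0.3, -1.0]
gripper_width: 0.03
grip_force: 40.1
```

```bash
python3 - <<'E'
from m import *
im=grab('side');c=cv2.resize(im['color'][260:420,200:380],None,fx=3.5,fy=3.5);cv2.imwrite('pics/c1.png',c[:,:,::-1])
grab('top','c1t')
P=cloud(im)
c=np.array([.5632,.3715]);r=np.hypot(P[...,0]-c[0],P[...,1]-c[1])
for b in brown(im,(200,200,380,400)): print(b)
E
```

```text
([255.0, 342.0], 406, [0.5656, 0.3722, 0.1468], 0.1481, 17, 113)
```

View pics/c1.png

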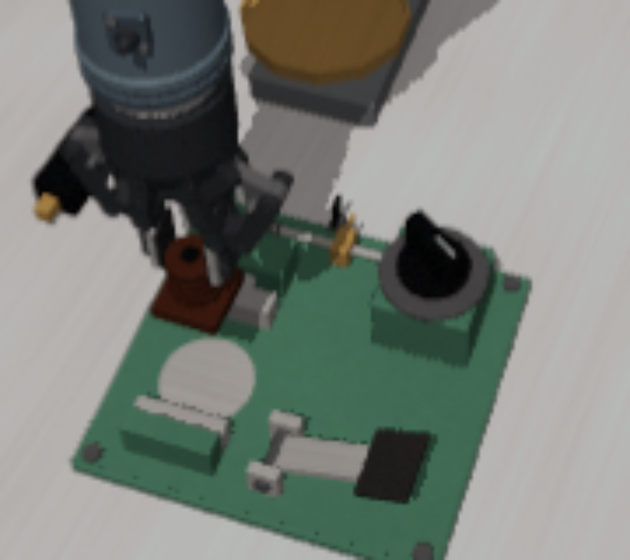

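Call:
arm_command(
  commands=[
    [[10,0,0,-35,0,0,0],[10,0,0,-65,0,0,0],[10,0,0,-80,0,0,0],[10,0,0,-86,0,0,0],[10,0,0,-86,0,0,0],[50,0,0,-86,0,0,0],[50,0,0,-86,0,0,0],[50,0,0,-86,0,0,0],[50,0,0,-50,0,0,0],[50,0,0,-10,0,0,0]],
  ],
)

```text
t: 42.95
tool_pos: [0.5616, 0.3672, 0.109]
tool_rot: [0.679, 0.735, -0.001, -0.0]
wrist_force: [0.4, 0.5, 0.8]
gripper_width: 0.0502
grip_force: 0.0
```

Call:
arm_command(
  commands=[
    [[50,0,0,40,0,0,0],[50,-40,-20,60,0,0,0],[50,-80,-50,60,0,0,0],[50,-115,-96,60,0,0,0],[50,-115,-96,60,0,0,0],[50,-115,-96,60,0,0,0],[50,-115,-96,60,0,0,0]],
  ],
)

```text
t: 43.65
tool_pos: [0.4489, 0.2731, 0.1699]
tool_rot: [0.679, 0.734, 0.001, 0.0]
wrist_force: [0.9, -0.4, -0.3]
gripper_width: 0.05
grip_force: 0.0
```

```bash
python3 - <<'E'
from m import *
im=grab('side');c=cv2.resize(im['color'][285:420,205:365],None,fx=4.5,fy=4.4,interpolation=cv2.INTER_CUBIC);cv2.imwrite('pics/c2.png',c[:,:,::-1])
for b in brown(im,(200,200,380,400)): print(b)
E
```

```text
([259.0, 365.0], 403, [0.562, 0.3724, 0.0587], 0.0606, 17, 122)
```

View pics/c2.png

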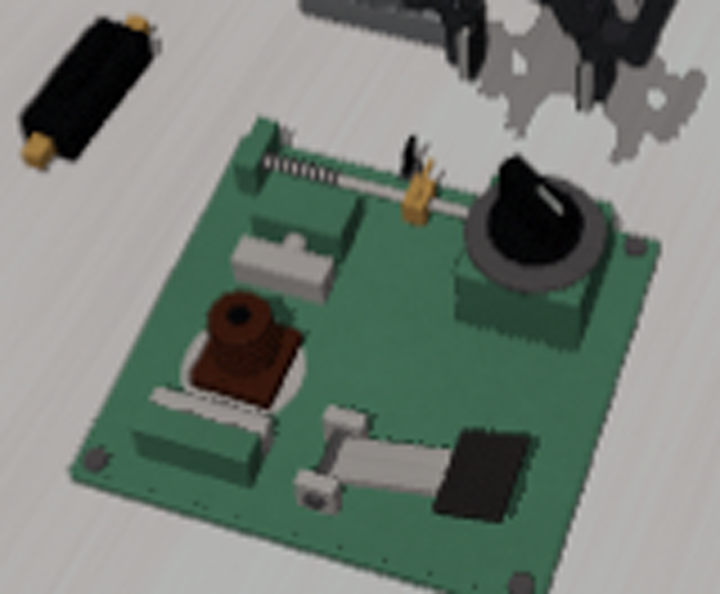

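```bash
python3 - <<'E'
from m import *
P=cloud(grab('side'));k=np.array([.4467,.2707])
r=np.hypot(P[...,0]-k[0],P[...,1]-k[1])
for lo in(.085,.098):
    q=P[(r<.03)&(P[...,2]>lo)&(P[...,2]<.112)][:,:2];w,V=np.linalg.eigh(np.cov(q.T))
    print(len(q),q.mean(0).round(4),np.sqrt(w).round(4),'yaw',np.degrees(np.arctan2(V[1,1],V[0,1])).round(1))
E
```

```text
166 [0.4474 0.2757] [0.0038 0.0134] yaw 154.2
111 [0.4483 0.2739] [0.0038 0.0131] yaw 153.0
```

Call:
arm_command(
  commands=[
    [[50,-2,-2,0,0,0,0.14],[50,-2,-2,0,0,0,0.28],[50,-2,-2,0,0,0,0.42],[50,-2,-2,0,0,0,0.56],[50,-2,-2,0,0,0,0.7],[50,-2,-2,-30,0,0,0.84],[50,-2,-2,-65,0,0,0.97],[50,-2,-2,-95,0,0,0.97],[50,-2,-2,-101,0,0,0.97],[50,-2,-2,-101,0,0,0.97]],
  ],
)

```text
t: 44.75
tool_pos: [0.4453, 0.2707, 0.0675]
tool_rot: [0.258, 0.966, -0.0, -0.001]
wrist_force: [0.4, -0.2, 0.4]
gripper_width: 0.0499
grip_force: 0.0
```

Call:
arm_command(
  commands=[
    [[5,0,0,0,0,0,0],[5,0,0,0,0,0,0],[5,0,0,0,0,0,0],[5,0,0,0,0,0,0],[5,0,0,0,0,0,0],[5,0,0,0,0,0,0]],
  ],
)

```text
t: 45.35
tool_pos: [0.4468, 0.2711, 0.0696]
tool_rot: [0.258, 0.966, 0.001, 0.001]
wrist_force: [0.5, 0.5, 6.2]
gripper_width: 0.0133
grip_force: 42.0
```

```bash
cat > p.py <<'E'
from m import *
c0=np.array([.5061,.3363]);ux=np.array([.996,.089]);uy=np.array([-.089,.996])
def gauge():
    im=grab('side')
    P=cloud(im);d=P[...,:2]-c0;X=d@ux;Y=d@uy
    hsv=cv2.cvtColor(im['color'],cv2.COLOR_RGB2HSV)
    z=P[...,2]; reg=(Y<-.08)&(Y>-.125)&(abs(X)<.11)&(z>.02)&(z<.06)
    br=reg&(cv2.inRange(hsv,(10,120,60),(30,255,255))>0); bk=reg&(cv2.inRange(hsv,(0,0,0),(180,255,45))>0)
    for n,m in(('brass',br),('tip',br&(Y<-.095)),('black',bk)):
        v,u=np.nonzero(m)
        if len(u): 
            w=onplane(im,np.c_[u,v],.036)[:,:2]-c0
            print(n,len(u),'depthX',np.median(X[m]).round(4),'Y',np.median(Y[m]).round(4),'rayX',np.median(w@ux).round(4))
    return im
E
python3 -c "
from p import *
im=gauge();c=cv2.resize(im['color'][290:350,280:360],None,fx=8,fy=8,interpolation=cv2.INTER_CUBIC);cv2.imwrite('pics/k1.png',c[:,:,::-1])"
```

```text
brass 24 depthX 0.0079 Y -0.088 rayX 0.0088
tip 1 depthX 0.0106 Y -0.098 rayX 0.0111
black 27 depthX 0.0233 Y -0.1021 rayX 0.0222
```

View pics/k1.png

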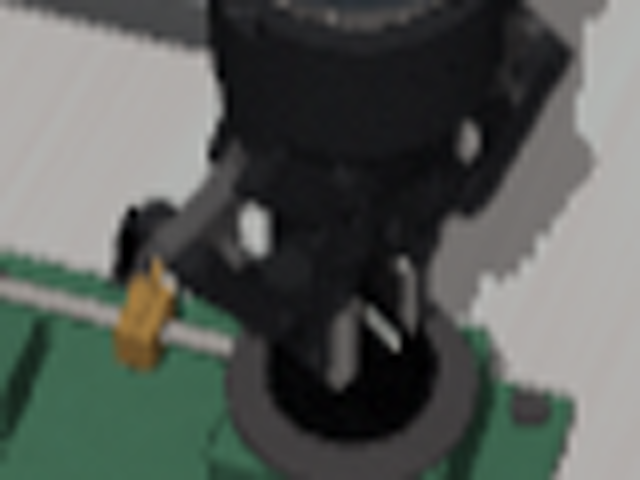

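Call:
arm_command(
  commands=[
    [[5,0,0,0,0,0,-0.14],[5,0,0,0,0,0,-0.28],[5,0,0,0,0,0,-0.42],[5,0,0,0,0,0,-0.56],[5,0,0,0,0,0,-0.7],[5,0,0,0,0,0,-0.84],[5,0,0,0,0,0,-0.98],[5,0,0,0,0,0,-1.12],[5,0,0,0,0,0,-1.26],[5,0,0,0,0,0,-1.3]],
  ],
)

```text
t: 46.4
tool_pos: [0.448, 0.2717, 0.0696]
tool_rot: [0.791, 0.611, 0.003, 0.0]
wrist_force: [4.8, 2.1, 2.7]
gripper_width: 0.0133
grip_force: 41.3
```

Call:
arm_command(
  commands=[
    [[5,0,0,0,0,0,0],[5,0,0,0,0,0,0]],
  ],
)

```text
t: 46.6
tool_pos: [0.448, 0.2717, 0.0696]
tool_rot: [0.79, 0.613, 0.003, 0.0]
wrist_force: [3.5, 3.0, 2.8]
gripper_width: 0.0132
grip_force: 41.3
```

```bash
python3 -c "
from p import *
im=gauge();c=cv2.resize(im['color'][290:350,280:360],None,fx=8,fy=8,interpolation=cv2.INTER_CUBIC);cv2.imwrite('pics/k2.png',c[:,:,::-1])"
```

```text
brass 27 depthX 0.0213 Y -0.088 rayX 0.0222
tip 4 depthX 0.0223 Y -0.1015 rayX 0.0227
black 25 depthX 0.0227 Y -0.0969 rayX 0.0241
```

View pics/k2.png

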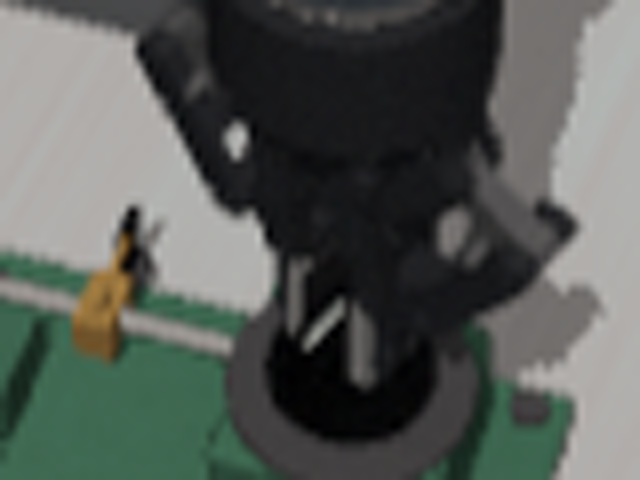

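Call:
arm_command(
  commands=[
    [[45,0,0,0,0,0,0],[45,0,0,0,0,0,0],[45,0,0,0,0,0,0],[45,0,0,40,0,0,0],[45,0,0,80,0,0,0],[0,-10,40,80,0,0,0.14],[0,-20,85,80,0,0,0.28],[0,-28,125,80,0,0,0.33],[0,-28,125,80,0,0,0.33],[0,-28,125,80,0,0,0.33]],
  ],
)

```text
t: 47.65
tool_pos: [0.4165, 0.3954, 0.1476]
tool_rot: [0.678, 0.735, -0.001, -0.0]
wrist_force: [-0.3, -1.1, -0.7]
gripper_width: -0.0004
grip_force: 0.0
```

```bash
python3 -c "
from p import *
im=gauge()
t=grab('top');c=cv2.resize(t['color'][235:275,185:235],None,fx=12,fy=12,interpolation=cv2.INTER_CUBIC);cv2.imwrite('pics/k3.png',c[:,:,::-1])
for b in brown(im,(200,200,380,400)): print(b)"
```

```text
black 9 depthX 0.0964 Y -0.0921 rayX 0.093
([259.0, 365.0], 403, [0.5624, 0.3725, 0.0588], 0.0606, 17, 120)
```

View pics/k3.png

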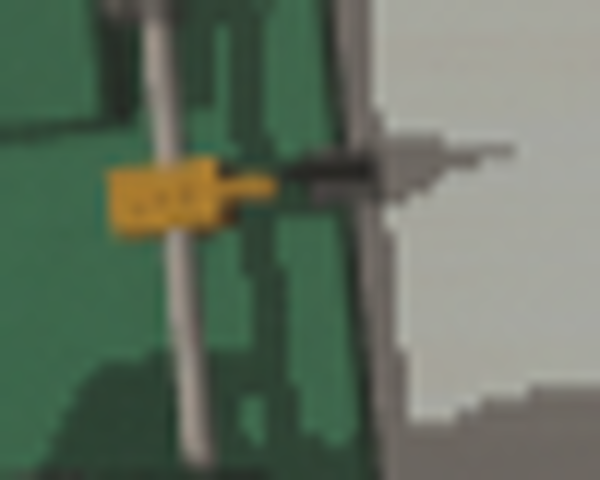

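```bash
python3 -c "
from p import *
im=grab('top');A=im['color'].astype(int)
print('R-B');print((A[244:256,203:210,0]-A[244:256,203:210,2]))
print('sum');print(A[242:256,206:218].sum(2))
P=cloud(im);print((P[246:253,205:217,2]*1000).round())
im=grab('side');A=im['color'].astype(int)
print((A[308:330,288:302,0]-A[308:330,288:302,2]));print(A[308:330,288:302].sum(2))
"
```

```text
R-B
[[-12  -6  -5  -5 -12 -13 -13]
 [-14  -7  -5  -6 -14 -14 -13]
 [-13  -7  -5  -5  -7 -13 -13]
 [-15 -12  -6  -6  -6 -13 -13]
 [ 20   1  -6  -6  -5  -6  -5]
 [ 41  32  42  42  24   0   3]
 [107 107 106 107  87  10  -4]
 [ 91  67  51  49  39   1  -5]
 [ 63  26  -3  -5  -5  -5  -5]
 [ 55  22  -3  -4  -6  -9 -11]
 [  4  -7  -6  -6  -5 -11 -13]
 [-14 -12  -6  -4  -5 -14 -14]]
sum
[[169 241 244 242 243 229 155 206 311 312 491 491]
 [168 239 244 240 237 236 165 208 309 312 492 489]
 [169 240 242 241 239 241 181 181 309 311 377 491]
 [170 240 245 245 242 244 189 167 311 314 317 492]
 [169 195 241 242 244 246 194 137 314 295 315 378]
 [171 171 239 243 213 230 211 176 249 225 271 311]
 [168 172 181 172 153 162 157 144 148 145 225 311]
 [232 196 150 119 120 120 114 110 114 121 201 311]
 [316 276 170 156 139 192 191 193 197 194 208 313]
 [240 221 169 169 161 196 188 184 210 226 208 305]
 [166 169 169 170 167 171 170 162 206 293 290 452]
 [167 167 224 227 225 228 226 161 208 306 310 487]
 [168 172 236 237 243 243 238 172 176 307 308 372]
 [170 167 236 238 238 239 241 184 162 306 309 313]]
[[16
[... 2251 characters left out ...]
7 257  60  61  62  82 104 118 115 116 120 172 188]
 [530 524 313  59  56  62  66  84 106 113 116 114 117 152]
 [528 523 313  53  58  64  62  69  83 102 111 120 117 116]
 [460 525 310  54  61  58  68  71  69  74  92 106 115 118]
 [277 446 245  53  61  59  65  69  71  68  69  76  93 101]
 [163 222  94  50  55  60  63  71  69  65  72  75  73  85]
 [180 113  69  50  64  63  64  62  69  71  76  74  68  78]
 [179  89  77  60  63  62  64  72  72  70  70  74  75  74]
 [172  74  79  70  58  61  61  63  68  67  69  71  72  73]
 [158  96  78  72  55  62  64  65  67  65  75  70  68  71]
 [162 135  76  78  63  63  67  68  68  72  73  74  76  72]
 [157 160  89  72  72  69  64  68  72  69  71  71  72  74]]
```

Call:
arm_command(
  commands=[
    [[45,8,-35,0,0,0,-0.14],[45,18,-80,0,0,0,-0.28],[45,31,-124,0,0,0,-0.33],[45,31,-124,0,0,0,-0.33],[45,31,-124,-40,0,0,-0.33],[45,31,-124,-75,0,0,-0.33],[45,31,-124,-79,0,0,-0.33],[45,31,-124,-79,0,0,-0.33]],
  ],
)

```text
t: 48.65
tool_pos: [0.448, 0.2705, 0.0689]
tool_rot: [0.79, 0.613, -0.001, -0.0]
wrist_force: [0.0, 0.8, 0.9]
gripper_width: 0.045
grip_force: 0.0
```

Call:
arm_command(
  commands=[
    [[5,0,0,0,0,0,0],[5,0,0,0,0,0,0],[5,0,0,0,0,0,0],[5,0,0,0,0,0,0],[5,0,0,0,0,0,0],[5,0,0,0,0,0,-0.12],[5,0,0,0,0,0,-0.25],[5,0,0,0,0,0,-0.25],[5,0,0,0,0,0,-0.25]],
  ],
)

```text
t: 49.55
tool_pos: [0.4487, 0.2719, 0.0708]
tool_rot: [0.86, 0.51, 0.001, -0.0]
wrist_force: [-3.2, -0.9, 7.3]
gripper_width: 0.0135
grip_force: 39.5
```

Call:
arm_command(
  commands=[
    [[45,0,0,0,0,0,0],[45,0,0,0,0,0,0],[45,0,0,0,0,0,0],[45,0,0,40,0,0,0],[45,0,0,80,0,0,0],[0,-10,40,80,0,0,0.14],[0,-20,85,80,0,0,0.28],[0,-28,125,80,0,0,0.42],[0,-28,125,80,0,0,0.56],[0,-28,125,80,0,0,0.56]],
  ],
)

```text
t: 50.55
tool_pos: [0.4198, 0.3969, 0.1488]
tool_rot: [0.685, 0.729, -0.0, -0.0]
wrist_force: [1.1, -0.6, 0.9]
gripper_width: 0.0001
grip_force: 0.0
```

```bash
python3 -c "
from p import *
im=grab('top');A=im['color'].astype(int)
print('R-B');print((A[244:254,203:210,0]-A[244:254,203:210,2]))
print('sum');print(A[245:253,206:218].sum(2))
P=cloud(im);print((P[246:252,205:217,2]*1000).round())
"
```

```text
R-B
[[-13  -7  -4  -5 -12 -14 -12]
 [-14  -7  -6  -6 -12 -14 -13]
 [-14  -6  -5  -6  -7  -8  -8]
 [ 18   7  -4  -6  -6  -5  -5]
 [ 53  50  42  41  48   3  -1]
 [108 108  90  78  64   6   4]
 [ 75  64  39  33  22  -2  -3]
 [ 55  24  -3  -6  -5  -4  -5]
 [ 38  20  -4  -5  -5 -11 -11]
 [ -5  -8  -6  -5  -6 -12 -13]]
sum
[[168 240 244 242 242 242 186 166 312 311 318 494]
 [171 192 197 194 193 192 172 142 311 295 313 377]
 [168 171 172 170 163 194 206 175 250 224 272 310]
 [234 231 159 146 137 155 162 147 153 145 221 310]
 [284 249 155 122 121 120 118 116 119 124 201 312]
 [221 199 166 157 136 191 189 192 196 194 205 315]
 [165 170 170 171 174 196 201 186 208 228 209 310]
 [169 167 221 224 231 232 226 159 207 293 293 452]]
[[15. 14. 13. 10. 12. 13. 12.  8.  7. -1.  2. -3.]
 [12. 10. 14. 13. 15. 21. 20. 18. 19. 18. 19. -4.]
 [41. 38. 42. 35. 38. 42. 38. 35. 41. 32. 20. -1.]
 [39. 38. 39. 40. 36. 35. 36. 33. 30. 28. 18.  3.]
 [12. 12. 10. 10.  9.  9. 16. 19. 17. 17. 21. 13.]
 [ 9. 15. 11. 11. 13. 12. 20. 16. 18. 13.  0.  1.]]
```

Call:
arm_command(
  commands=[
    [[0,0,0,-45,0,0,0],[0,0,0,-85,0,0,0],[0,0,0,-105,0,0,0],[0,0,0,-115,0,0,0],[0,-1,0,-121,0,0,0],[0,-2,0,-126,0,0,0],[0,-2,0,-128,0,0,0],[0,-2,0,-128,0,0,0]],
  ],
)

```text
t: 51.4
tool_pos: [0.4192, 0.3948, 0.022]
tool_rot: [0.687, 0.727, -0.0, 0.001]
wrist_force: [-2.9, -4.1, 6.5]
gripper_width: 0.0001
grip_force: 3.0
```

```bash
python3 -c "
from p import *
P=cloud(grab('side'));d=P[...,:2]-c0;X=d@ux;Y=d@uy
for x in(-.098,-.09,-.07,-.05,-.03):
    m=(abs(X-x)<.004)&(abs(Y-.07)<.022)&(P[...,2]>.005)&(P[...,2]<.07);print(x,m.sum(),np.median(P[m][:,2]).round(4),np.percentile(P[m][:,2],80).round(4))
print(bot.observe()['wrist_force'])"
```

```text
-0.098 105 0.0154 0.0378
-0.09 93 0.0372 0.0529
-0.07 71 0.0348 0.0385
-0.05 78 0.0285 0.0309
-0.03 71 0.0275 0.0303
[-2.42154587 -4.31136179  6.33772772]
```

Call:
arm_command(
  commands=[
    [[0,-1,0,-3,0,0,0],[0,-1,0,-6,0,0,0],[0,-1,0,-8,0,0,0],[0,-1,0,-8,0,0,0]],
  ],
)

```text
t: 51.85
tool_pos: [0.4187, 0.3951, 0.0159]
tool_rot: [0.687, 0.727, 0.0, 0.001]
wrist_force: [-4.6, -7.0, 20.6]
gripper_width: 0.0005
grip_force: 10.5
```

Call:
arm_command(
  commands=[
    [[0,0,0,0,0,0,0],[0,0,0,0,0,0,0]],
  ],
)

```text
t: 52.05
tool_pos: [0.4187, 0.395, 0.0159]
tool_rot: [0.687, 0.727, 0.0, 0.001]
wrist_force: [-5.3, -6.9, 20.1]
gripper_width: 0.0002
grip_force: 10.5
```

Call:
arm_command(
  commands=[
    [[0,0,0,-1,0,0,0],[0,0,0,-1,0,0,0],[0,0,0,-1,0,0,0]],
  ],
)

```text
t: 52.35
tool_pos: [0.4187, 0.3951, 0.0156]
tool_rot: [0.687, 0.727, 0.0, 0.002]
wrist_force: [-5.4, -9.0, 29.6]
gripper_width: 0.0003
grip_force: 14.5
```

```bash
python3 -c "
from p import *
im=grab('side');P=cloud(im);d=P[...,:2]-c0;X=d@ux;Y=d@uy
for x in(-.07,-.06,-.05,-.04,-.03):
    m=(abs(X-x)<.004)&(abs(Y-.07)<.022)&(P[...,2]>.005)&(P[...,2]<.07);print(x,m.sum(),np.median(P[m][:,2]).round(4),np.percentile(P[m][:,2],80).round(4))
for b in brown(im,(200,200,380,400)): print(b)
print(bot.observe()['wrist_force'])"
```

```text
-0.07 60 0.0303 0.0438
-0.06 59 0.0248 0.0274
-0.05 70 0.0242 0.0278
-0.04 69 0.0249 0.0281
-0.03 71 0.0251 0.0282
([259.0, 365.0], 408, [0.5621, 0.3725, 0.0588], 0.0605, 18, 124)
[-6.7447092  -9.39365587 28.86981889]
```

Call:
arm_command(
  commands=[
    [[0,0,0,20,0,0,0],[0,0,0,65,0,0,0],[0,0,0,110,0,0,0],[50,20,-5,134,0,0,0.03],[50,60,-12,134,0,0,0.03],[50,105,-20,134,0,0,0.03],[50,143,-27,134,0,0,0.03],[50,143,-27,134,0,0,0.03],[50,143,-27,134,0,0,0.03],[50,143,-27,134,0,0,0.03]],
  ],
)

```text
t: 53.4
tool_pos: [0.5593, 0.3697, 0.1467]
tool_rot: [0.675, 0.738, 0.0, -0.0]
wrist_force: [-1.1, 0.7, 1.0]
gripper_width: 0.05
grip_force: 0.0
```

```bash
python3 -c "
from p import *
im=grab('side');P=cloud(im);d=P[...,:2]-c0;X=d@ux;Y=d@uy
for x in(-.09,-.07,-.05):
    m=(abs(X-x)<.004)&(abs(Y-.07)<.022)&(P[...,2]>.005)&(P[...,2]<.07);print(x,np.percentile(P[m][:,2],80).round(4))
for b in brown(im,(200,200,380,400)): print(b)
gauge()"
```

```text
-0.09 0.0582
-0.07 0.0528
-0.05 0.0429
([259.0, 364.0], 412, [0.5619, 0.3722, 0.0589], 0.0605, 17, 129)
brass 29 depthX 0.023 Y -0.088 rayX 0.0247
tip 3 depthX 0.0237 Y -0.0985 rayX 0.0255
black 18 depthX 0.023 Y -0.1054 rayX 0.0221
```

Call:
arm_command(
  commands=[
    [[50,3,-2,-40,0,0,0],[50,3,-2,-80,0,0,0],[50,3,-2,-108,0,0,0],[50,3,-2,-116,0,0,0],[50,3,-2,-116,0,0,0],[10,3,-2,-116,0,0,0],[10,3,-2,-116,0,0,0],[10,3,-2,-116,0,0,0],[10,3,-2,-116,0,0,0],[10,3,-2,-116,0,0,0]],
  ],
)

```text
t: 54.5
tool_pos: [0.5643, 0.3682, 0.0322]
tool_rot: [0.675, 0.738, 0.002, 0.0]
wrist_force: [-1.3, -0.3, 6.6]
gripper_width: 0.0305
grip_force: 40.0
```

Call:
arm_command(
  commands=[
    [[10,0,0,35,0,0,0],[10,0,0,80,0,0,0],[10,0,0,120,0,0,0],[10,-10,-40,140,0,0,0],[10,-20,-85,140,0,0,0],[10,-30,-130,140,0,0,0],[10,-38,-175,140,0,0,0],[10,-45,-220,140,0,0,0],[10,-52,-260,140,0,0,0],[10,-60,-300,140,0,0,0]],
  ],
)

```text
t: 55.5
tool_pos: [0.5033, 0.0649, 0.1707]
tool_rot: [0.675, 0.738, 0.0, 0.001]
wrist_force: [-0.5, -0.2, -0.1]
gripper_width: 0.0301
grip_force: 40.1
```

Call:
arm_command(
  commands=[
    [[10,0,0,0,0,0,0],[10,0,0,0,0,0,0]],
  ],
)

```text
t: 55.7
tool_pos: [0.5037, 0.0657, 0.1706]
tool_rot: [0.676, 0.737, 0.0, 0.001]
wrist_force: [0.4, 1.0, -1.5]
gripper_width: 0.03
grip_force: 40.1
```

Call:
arm_command(
  commands=[
    [[10,-2,-45,0,0,0,0],[10,-5,-90,0,0,0,0],[10,-8,-135,0,0,0,0],[10,-10,-180,-20,0,0,0],[10,-12,-225,-45,0,0,0],[10,-15,-265,-70,0,0,0],[10,-15,-299,-90,0,0,0],[10,-15,-299,-90,0,0,0],[10,-15,-299,-90,0,0,0],[10,-15,-299,-90,0,0,0]],
  ],
)

```text
t: 56.7
tool_pos: [0.49, -0.2299, 0.0807]
tool_rot: [0.674, 0.739, 0.001, 0.0]
wrist_force: [0.6, -0.2, -0.7]
gripper_width: 0.0296
grip_force: 40.1
```

```bash
python3 -c "
from m import *
im=grab('side')
for b in brown(im,(330,170,420,300)): print(b)
grab('top','e1')"
```

```text
([379.0, 196.0], 1041, [0.4898, -0.223, 0.1078], 0.1058, 14, 97)
```

Call:
arm_command(
  commands=[
    [[10,-1,-3,-30,0,0,0],[10,-1,-3,-48,0,0,0],[10,-1,-3,-55,0,0,0],[10,-1,-3,-55,0,0,0],[10,-1,-3,-55,0,0,0],[55,-1,-3,-55,0,0,0],[55,-1,-3,-55,0,0,0],[55,-1,-3,-55,0,0,0],[55,-1,-3,-15,0,0,0],[55,-1,-3,30,0,0,0]],
  ],
)

```text
t: 57.8
tool_pos: [0.4861, -0.2345, 0.1098]
tool_rot: [0.675, 0.738, -0.0, -0.002]
wrist_force: [1.1, -0.4, 0.1]
gripper_width: 0.0551
grip_force: 0.0
```

Call:
arm_command(
  commands=[
    [[55,-10,40,60,0,0,0],[55,-30,85,90,0,0,0],[55,-50,130,110,0,0,0],[55,-60,175,110,0,0,0],[55,-70,215,110,0,0,0],[55,-70,215,110,0,0,0],[55,-70,215,110,0,0,0]],
  ],
)

```text
t: 58.5
tool_pos: [0.4171, -0.0177, 0.2207]
tool_rot: [0.673, 0.74, 0.0, 0.001]
wrist_force: [0.2, -1.1, 0.5]
gripper_width: 0.0548
grip_force: 0.0
```

```bash
python3 -c "
from p import *
im=grab('top')
for b in brown(im,(390,190,500,320)): print(b)
A=im['color'].astype(int)
print((A[246:253,203:210,0]-A[246:253,203:210,2]));print(A[246:252,206:214].sum(2))
c=cv2.resize(im['color'][110:345,110:500],None,fx=2,fy=2);cv2.imwrite('pics/e2.png',c[:,:,::-1])
gauge();print(bot.observe()['wrist_force'])"
```

```text
([461.0, 221.0], 426, [0.5916, -0.3331, 0.0501], 0.0519, 53, 142)
([464.0, 276.0], 2767, [0.4734, -0.3328, 0.0498], 0.05, 86, 288)
([417.0, 267.0], 340, [0.4897, -0.2321, 0.0501], 0.0523, 84, 123)
[[-14  -7  -6  -4  -9  -8  -8]
 [ 18   6  -4  -6  -6  -5  -4]
 [ 53  51  41  42  48   2   1]
 [110 110  91  80  65   5   2]
 [ 74  64  40  33  23  -3  -3]
 [ 55  25  -4  -5  -4  -4  -5]
 [ 39  22  -3  -5  -5 -11 -11]]
[[181 202 207 204 200 205 183 152]
 [178 178 176 180 175 205 212 191]
 [245 240 168 157 147 165 168 155]
 [296 257 165 135 127 131 129 127]
 [230 212 178 172 151 203 203 202]
 [178 179 183 181 180 205 205 192]]
brass 30 depthX 0.0233 Y -0.0869 rayX 0.0238
tip 5 depthX 0.0237 Y -0.0974 rayX 0.0245
black 31 depthX 0.0226 Y -0.0994 rayX 0.023
[-0.70916118  0.2081797   0.0294258 ]
```

View pics/e2.png

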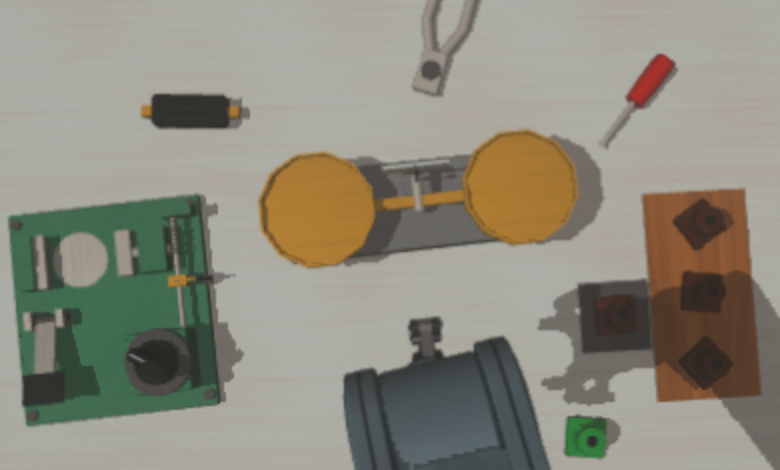

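The picture shows the heaviest bushing on the plate at about (615, 315). The other three are on the board at (705, 220), (705, 290) and (705, 362). The pointer sits on the mark at (195, 279) and the pedal is up.

```bash
python3 -c "
from workcell import bot
print(bot.job_done())"
```

```text
the job is handed in; nothing more can be done
None
```

The job is handed in at about 58 s of the 210 s, with no verdict returned: the heaviest bushing (lead 1.2 g by pan height, next 2.3 g) is on the steel plate after its press in the clamp, the other three are on the board, the pointer is within about 1 mm of the mark and the pedal is up.

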